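Sort clock weight shells by feel and bolt them in the keeper rack

ROBOT

A 6-joint arm with a two-finger parallel gripper is mounted at the origin on the work surface. World frame = base frame: x ahead of the robot, y to its left, z up, the work surface at z = 0. Lengths are in m, angles in rad, forces in N, time in s.
With the tool pointing down it reaches from about 0.35 to 0.975 m from the base axis. Payload 17.4 kg.
Tool frame: the origin (TCP) lies at the centre of the arm's flange, where the gripper is bolted on; the fingertips stand 173 mm ahead of it and the grasp point (between the pads) lies 155 mm ahead of it; z points along the fingers, y is the direction in which the jaws open and shut (so a half turn about z gives the same grasp; the last joint's range is limited). The gripper opens to 85 mm and grips with 20 to 120 N. Pads are 22 mm wide; open, the fingers measure 114 mm over their backs; the gripper's body (76 mm by 85 mm) begins 54 mm behind the grasp point. The pads swing forward as they close: fully open they stand 13 mm farther back than shut.
Start: joints at [1.076, 0.116, 1.442, -0, 1.584, -0.038], TCP at [0.298, 0.606, 0.405] pointing down, gripper open.
Joint ranges: [-2.83, 2.83], [-0.83, 2.19], [0.07, 2.5], [-1.14, 4.28], [0.01, 3], [-2.97, 2.97]. Speed limits (rad/s): [1.89, 1.89, 2.22, 3.14, 3.14, 3.14].

INTERFACE

Orientations are given as [roll, pitch, yaw] about the fixed x, y, z axes, in that order (R = Rz(yaw) Ry(pitch) Rx(roll)).
In Python, from rig import manip gives the robot as it stands.
- The arm moves only by the shell command python3 -m crank 'ROWS' [FORCE]. ROWS is JSON, a list of rows, each an object of numbers: "tx", "ty", "tz": the shift along the tool's x, y, z in m; "ax", "ay", "az": the turn, a rotation vector about the tool's x, y, z in degrees; "gripper": the closure, from -1 (fully open) to 1 (shut). A call has exactly 5 rows; each row is the pose to reach, as a shift and turn from the pose measured when the call began, along the tool's axes at that moment; what a row does not reach only later rows make up. A row lasts 1/12 s, in which the tool goes at most 41.7 mm and 7.16 degrees, less where a joint would pass 70% of its speed; a pose out of reach is approached as far as the arm can. A call with a gripper value outside its range is refused whole. The fingers move at their own pace and stop on an object; FORCE is the grip in N (left out, the last holds). Time passes only in rows, so rows that repeat a pose let the fingers close, or fill a call up. It gives the time, the measured TCP pose, the force and the opening at its end, in the units of the state.
- manip.observe(): the state, without advancing time (a new reading comes with each control period).
- manip.snapshot(name): name is "scene" or "top" or "wrist"; returns a dict with "img" (400x640x3 uint8, red, green, blue), "z_map" (400x640 float32, m along the optical axis (not along the pixel's ray), 0 where there is no reading), "mtx" (3x3 intrinsics, pixels), "extrinsics" (4x4, takes a point from camera to world coordinates); the wrist camera has in their place "T_tool_cam" (4x4, takes a point from camera to tool coordinates, whose origin is the TCP and whose axes are the flange's). Camera axes: x right, y down, z forward; pixel columns grow to the right and rows downward; lengths in m; the calibration is good to about 2 mm. A picture is of the moment at which its call begins: read the wrist's pose just before it.
- manip.hand_in(): hands the job in, once; it reports no verdict.
The state is a dict: "time_s": time; "joint_pos": joint angles; "qd": joint speeds; "tau": joint torques, N m; "eef_pos": TCP position; "tcp_rot": TCP orientation; "force": force on the tool from outside, world axes, zero at the start; "ft_torque": the same for the moment, N m; "grip_width": finger opening in m.
Only numpy, scipy, OpenCV 4.12 (cv2) and the standard library are available. Lean on these libraries where they do the work, as an engineer would, in place of code of your own. Each camera call takes 0.05 s, during which the arm holds its last target.

TASK

These brass clock weight shells all look alike, but some have a lead core inside. Pull the red slide knob of the wooden keeper rack all the way out to open the comb, lift each shell by its stem to feel whether it is loaded, stand every loaded shell upright in a bay of the rack (one per bay) and every empty one upright on the floor of the green tray, and then push the knob fully home so that the comb closes over the shells. Leave the other things on the bench where they are.

Things in the scene. Friction and masses are not known exactly. Their poses are not given: they have to be found in the camera images.
- shell_a: closed brass weight shell standing upright: body 62 mm diameter, 60 mm tall, with a plain round steel grip stem on top (20 mm diameter, from 60 to 96 mm above the underside). Origin: centre of the underside, z up. All shells look the same; an empty one weighs 0.12 to 0.19 kg, one with a lead core inside 0.48 to 0.73 kg, so it must be lifted to tell.
- shell_b: closed brass weight shell standing upright: body 62 mm diameter, 60 mm tall, with a plain round steel grip stem on top (20 mm diameter, from 60 to 96 mm above the underside). Origin: centre of the underside, z up. All shells look the same; an empty one weighs 0.12 to 0.19 kg, one with a lead core inside 0.48 to 0.73 kg, so it must be lifted to tell.
- shell_c: closed brass weight shell standing upright: body 62 mm diameter, 60 mm tall, with a plain round steel grip stem on top (20 mm diameter, from 60 to 96 mm above the underside). Origin: centre of the underside, z up. All shells look the same; an empty one weighs 0.12 to 0.19 kg, one with a lead core inside 0.48 to 0.73 kg, so it must be lifted to tell.
- shell_d: closed brass weight shell standing upright: body 62 mm diameter, 60 mm tall, with a plain round steel grip stem on top (20 mm diameter, from 60 to 96 mm above the underside). Origin: centre of the underside, z up. All shells look the same; an empty one weighs 0.12 to 0.19 kg, one with a lead core inside 0.48 to 0.73 kg, so it must be lifted to tell.
- shell_e: closed brass weight shell standing upright: body 62 mm diameter, 60 mm tall, with a plain round steel grip stem on top (20 mm diameter, from 60 to 96 mm above the underside). Origin: centre of the underside, z up. All shells look the same; an empty one weighs 0.12 to 0.19 kg, one with a lead core inside 0.48 to 0.73 kg, so it must be lifted to tell.
- rack: fixed wooden keeper rack, 304 mm long along its y, 26 mm high at the bays; origin at the middle of the underside below the middle bay, x away from the robot at yaw 0. A steel comb slides along its far side, 75 to 83 mm above the table.
- rack_floor (a point): centre of the middle bay's felt floor, 10 mm above the table, axes as the rack's. Three bays, centred at y = -96, 0 and +96 mm from here, each 72 mm (x) by 80 mm (y) inside, walls 16 mm high. Knob home: a comb tooth 22 mm wide (underside 66 mm above the floor) lies over the far part of each bay (x beyond +18 mm) and blocks it. Knob out: the teeth stand between the bays.
- bolt (a joint): slide of the comb bolt: 0 m = home against its stop (comb closed), 0.048 m = fully out. It moves along the rack's -y when pulled, clicks over a spring detent near 0.008 and again near 0.040 (about 5 to 8 N to pass), and stays where left. Out means beyond the second click.
- bolt_knob (a point): middle of the red knob at the rack's -y end, 79 mm above the table: a red cylinder 34 mm in diameter and 34 mm long, lying along the rack's y (half on each side of this point), with a brass end flange 44 mm in diameter on its outer end and a 12 mm rod, about 65 mm long, joining it to the rack. Axes as the rack's; it moves with the bolt.
- tray_in (a point): centre of the inner floor (5 mm above the table) of the fixed green open tray for empties: 160 by 160 mm inside, walls 30 mm high in all, z up, axes along its sides.
- tray: the green tray; origin at the centre of its underside.
- oil: blue bottle, 34 mm diameter, 110 mm tall; bystander, origin under its centre.
- bell: brass bell, 76 mm diameter, 62 mm tall; bystander.
- blower: red-brown dust blower, 60 mm diameter, 95 mm tall; bystander.
- felt_block: wooden rest block 50 x 140 x 30 mm; bystander.
- screwdriver: screwdriver 170 mm long lying on the bench; bystander.
- pot: small white pot, 56 mm diameter, 40 mm tall; bystander.
Things that resemble listed ones, but are neither listed nor needed, are in the scene too. Leave any turquoise look-alike of the shell_e alone.

How it is judged:
By the outcome, as a careful person would: the job done as asked, in the order asked, and still so for the second after the job is handed in, with the robot touching nothing.
Of core_a, core_b, core_c, core_d, core_e only 1 to 3 are there at a start; the rules pass over those that are not, and their reading is None.
At some moment in a run one of shell_a, shell_b, shell_c, shell_d, shell_e may be knocked a few centimetres aside while the robot is not near it.
Once in a run the grip may slacken for a moment while it holds something.
It also fails if it takes over 200 s, if anything falls off the work surface, if the arm or the gripper's body presses on something with over 40 N, if the wrist force passes 120 N, or if a joint passes its speed limit or range.

## Working session

There is one attempt and no reset: what is moved stays moved. The work goes in short steps, Python scripts to look and compute and a shell command to move; the robot and the scene stay as the last step left them, time stands still between calls to the robot, and variables do not carry over. Pictures are saved under pics/ and viewed, and the job is handed in when it is done.

```bash
ls; mkdir -p pics; cat > h.py <<'E'
import numpy as np, cv2
from rig import manip
def snap(n,name=None):
    s=manip.snapshot(n)
    if name: cv2.imwrite('pics/'+name+'.png',s['img'][:,:,::-1])
    return s
def world(s,T=None):
    T=s['extrinsics'] if T is None else T
    z=s['z_map'];K=s['mtx'];v,u=np.mgrid[0:z.shape[0],0:z.shape[1]]
    P=np.stack([(u-K[0,2])/K[0,0]*z,(v-K[1,2])/K[1,1]*z,z],-1)
    return P@T[:3,:3].T+T[:3,3]
E
python3 - <<'E'
from h import *
print(manip.observe())
s=snap('scene','scene0');t=snap('top','top0')
print(s['extrinsics'],t['extrinsics'],t['mtx'])
E
```

```text
pics
{'time_s': 0.0, 'joint_pos': array([ 1.07618162e+00,  1.16517434e-01,  1.44231493e+00, -2.66609646e-05,
        1.58403322e+00, -3.77908737e-02]), 'qd': array([-0.00070488,  0.00026442, -0.00046764,  0.00060798, -0.00095953,
        0.00029422]), 'tau': array([ 8.56954539e-04, -7.31977558e+01, -6.32494497e+01, -1.59106401e-05,
        6.25606699e-03, -2.87323428e-05]), 'eef_pos': array([0.29775008, 0.60578605, 0.40391   ]), 'tcp_rot': array([-3.14031962e+00, -2.14536781e-05,  2.68476848e+00]), 'force': array([0.00576113, 0.22950405, 0.40768343]), 'ft_torque': array([ 0.01310093, -0.02355767, -0.002037  ]), 'grip_width': 0.08521000169848991}
[[-0.3975226   0.66904705 -0.62797438  1.32250383]
 [ 0.91752983  0.28183621 -0.28054832  0.29037548]
 [-0.0107141  -0.68770953 -0.72590689  0.96209419]
 [ 0.          0.          0.          1.        ]] [[-0.00232323 -0.98055734  0.19621904  0.28915729]
 [-0.99997813  0.00349312  0.00561628 -0.05855324]
 [-0.0061925  -0.1962017  -0.98054401  1.37948874]
 [ 0.          0.          0.          1.        ]] [[403.27302985   0.         318.78182595]
 [  0.         403.27302985 199.29156825]
 [  0.           0.           1.        ]]
```

View pics/scene0.png

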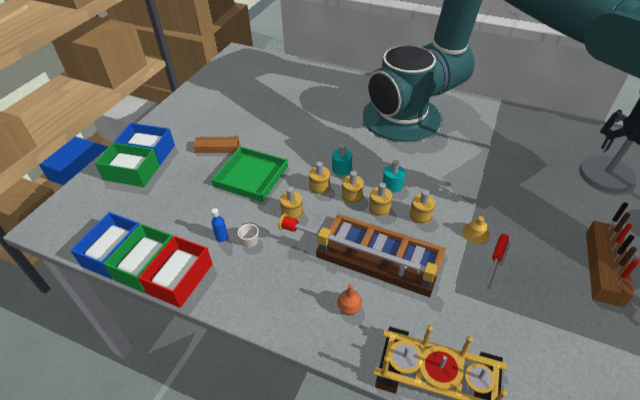

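View pics/top0.png

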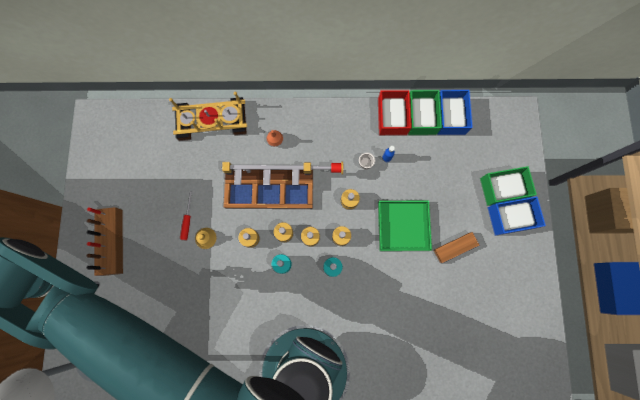

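The top view shows five brass shells at px (350,198), (283,232), (310,236), (342,235) and (248,238), with turquoise look-alikes at (281,264) and (333,267). The rack is at (268,188), its knob at (337,168) and the tray at (405,226). Next I'll measure their positions.

```bash
cat >> h.py <<'E'
def shells(s,W,verbose=True):
    # stems: points between z .085-.105 ; bodies via yellow hue
    hsv=cv2.cvtColor(s['img'],cv2.COLOR_RGB2HSV)
    m=((W[...,2]>.045)&(W[...,2]<.075)&(hsv[...,0]>12)&(hsv[...,0]<32)&(hsv[...,1]>110)).astype(np.uint8)
    n,l,st,c=cv2.connectedComponentsWithStats(m)
    out=[]
    for i in range(1,n):
        if st[i,4]>25:
            p=W[l==i]; mid=(p.min(0)+p.max(0))/2
            # stem points
            q=W[(W[...,2]>.080)&(W[...,2]<.105)&(np.hypot(W[...,0]-mid[0],W[...,1]-mid[1])<.03)]
            out.append((c[i].round(),st[i,4],mid.round(4),(p.max(0)-p.min(0)).round(3),q.mean(0).round(4) if len(q) else None,len(q)))
    return out
E
python3 - <<'E'
from h import *
for n in('top','scene'):
    s=snap(n);W=world(s)
    for o in shells(s,W):print(n,*o)
    hsv=cv2.cvtColor(s['img'],cv2.COLOR_RGB2HSV)
    red=((hsv[...,0]<6)|(hsv[...,0]>174))&(hsv[...,1]>180)&(W[...,2]>.06)&(W[...,2]<.11)
    nn,l,st,c=cv2.connectedComponentsWithStats(red.astype(np.uint8))
    for i in range(1,nn):
        if st[i,4]>20:
            p=W[l==i];print('red',c[i],st[i,4],p.min(0),p.max(0))
    g=(abs(hsv[...,0]-62)<10)&(hsv[...,1]>150)
    nn,l,st,c=cv2.connectedComponentsWithStats(g.astype(np.uint8))
    i=1+np.argmax(st[1:,4]) ; p=W[l==i]
    print('tray',c[i],p.min(0),p.max(0))
    f=p[(p[:,2]<.012)]; print('trayrect',cv2.minAreaRect((f[:,:2]*1000).astype(np.float32)))
    f=p[(p[:,2]>.024)]; print('trayrim',cv2.minAreaRect((f[:,:2]*1000).astype(np.float32)))
    b=(abs(hsv[...,0]-115)<12)&(hsv[...,1]>100)&(W[...,2]<.03)&(W[...,0]>.45)&(W[...,0]<.75)&(abs(W[...,1])<.4)
    nn,l,st,c=cv2.connectedComponentsWithStats(b.astype(np.uint8))
    for i in range(1,nn):
        if st[i,4]>60:
            p=W[l==i];print('blue',c[i],st[i,4],p.min(0),p.max(0),p.mean(0))
    br=(hsv[...,0]>5)&(hsv[...,0]<20)&(W[...,2]>.018)&(W[...,2]<.035)&(W[...,0]>.45)&(W[...,0]<.75)&(abs(W[...,1])<.4)
    nn,l,st,c=cv2.connectedComponentsWithStats(br.astype(np.uint8))
    for i in range(1,nn):
        if st[i,4]>100:
            p=W[l==i];print('wood',c[i],st[i,4],cv2.minAreaRect((p[:,:2]*1000).astype(np.float32)))
s=snap('top');cv2.imwrite('pics/topz.png',cv2.resize(s['img'][140:280,200:440,::-1],None,fx=3.3,fy=3.3,interpolation=cv2.INTER_CUBIC))
s=snap('scene');cv2.imwrite('pics/scenez.png',cv2.resize(s['img'][130:310,190:490,::-1],None,fx=2.6,fy=2.6,interpolation=cv2.INTER_CUBIC))
E
```

```text
top [350. 199.] 226 [ 0.5576 -0.1553  0.0575] [0.062 0.06  0.02 ] [ 0.557  -0.1542  0.0953] 35
top [106. 241.] 1057 [0.4192 0.6556 0.0516] [0.219 0.087 0.013] [0.4189 0.655  0.0958] 31
top [283. 232.] 226 [0.4459 0.0673 0.0592] [0.057 0.059 0.018] [0.4451 0.0685 0.0947] 33
top [310. 236.] 239 [ 0.4309 -0.0218  0.0584] [0.059 0.059 0.024] [ 0.4314 -0.0211  0.0958] 30
top [341. 236.] 235 [ 0.4325 -0.1237  0.0582] [0.057 0.059 0.019] [ 0.4325 -0.1238  0.0945] 34
top [248. 237.] 239 [0.4283 0.182  0.0567] [0.06  0.058 0.023] [0.428  0.1825 0.0941] 35
top [201. 237.] 39 [0.4298 0.3368 0.0576] [0.02  0.026 0.025] None 0
red [395.0242915  110.95951417] 247 [ 0.79756799 -0.36553373  0.06001779] [ 0.93899871 -0.26470081  0.07686428]
red [335.87951807 167.06024096] 83 [ 0.6410382  -0.12189968  0.08565651] [ 0.67072712 -0.09186067  0.10239209]
tray [404.37862903 225.15645161] [ 0.28915729 -0.42427218 -0.0035438 ] [ 0.5532432  -0.05855324  1.37948874]
trayrect ((472.50982666015625, -342.020751953125), (158.09315490722656, 156.57884216308594), 89.94212341308594)
trayrim ((442.2343444824219, -234.
[... 1658 characters left out ...]
245 0.10947109]
red [172.02708333 264.09166667] 480 [ 0.80128241 -0.36563925  0.06001399] [ 0.94188237 -0.26156867  0.07309985]
red [624.88636364 273.97727273] 44 [0.50806731 0.66264059 0.08483525] [0.51751944 0.67394775 0.10936499]
tray [249.85534591 173.4072327 ] [ 0.3847057  -0.42250574 -0.0056009 ] [1.32250383 0.29037548 0.96209419]
trayrect ((472.04278564453125, -336.1627197265625), (170.92674255371094, 174.19451904296875), 89.65070343017578)
trayrim ((879.0145874023438, -99.23281860351562), (1159.09716796875, 224.50526428222656), 30.337648391723633)
wood [380.81316271 254.51553931] 2735 ((606.1895141601562, 125.18572998046875), (304.9040832519531, 149.6168212890625), 89.40045166015625)
```

View pics/topz.png

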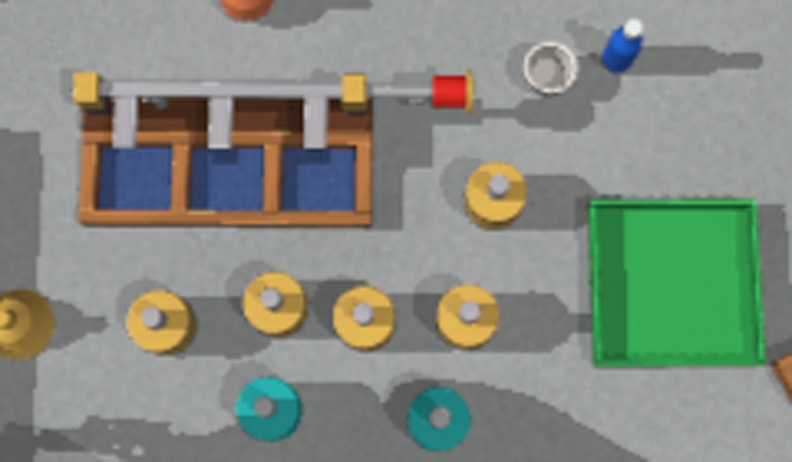

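View pics/scenez.png

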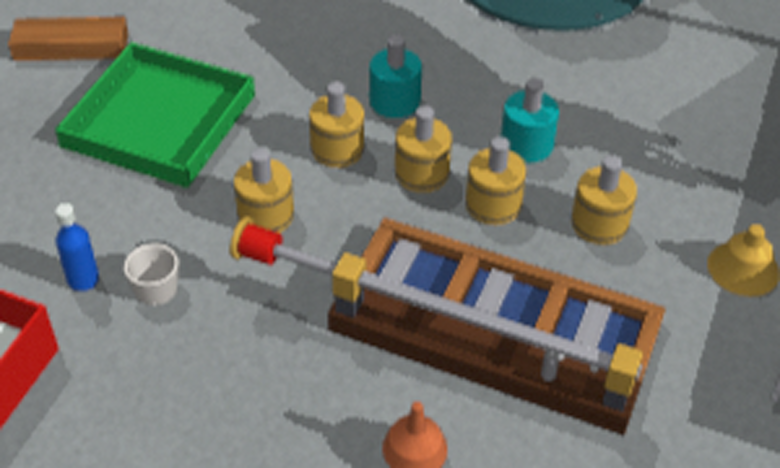

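The views agree: the knob is home, with the teeth over the bays. I'll move the wrist camera over the shells and rack to refine the positions.

```bash
cat >> h.py <<'E'
from scipy.spatial.transform import Rotation as Ro
def tool():
    o=manip.observe();T=np.eye(4);T[:3,:3]=Ro.from_euler('xyz',o['tcp_rot']).as_matrix();T[:3,3]=o['eef_pos'];return o,T
def plan(grasp,yaw=None,yawdeg=True):
    """world grasp-point target (155 mm ahead of tcp), tool down with yaw deg -> tool-axis shift mm & rotvec deg"""
    o,T=tool()
    yw=np.deg2rad(yaw) if yaw is not None else o['tcp_rot'][2]
    R=Ro.from_euler('xyz',[np.pi,0,yw]).as_matrix()
    p=np.array(grasp)-R@[0,0,.155]
    d=T[:3,:3].T@(p-T[:3,3]); rv=Ro.from_matrix(T[:3,:3].T@R).as_rotvec(degrees=True)
    print('t=%.2f'%o['time_s'],'shift m',d.round(4),'turn deg',rv.round(2)); return d,rv
def st():
    o,T=tool();g=T[:3,3]+T[:3,:3]@[0,0,.155]
    print('t=%.2f'%o['time_s'],'grasp',g.round(4),'rot',np.rad2deg(o['tcp_rot']).round(2),'F',o['force'].round(2),'w %.4f'%o['grip_width']);return o,T
def wrist(name=None):
    o,T=tool();s=snap('wrist',name);return s,T@s['T_tool_cam']
E
python3 - <<'E'
from h import *
s,T=wrist('w0');print(s['T_tool_cam'].round(3),s['mtx'].round(1))
plan([.52,.1,.33],90)
plan([.52,.1,.33],180)
E
```

```text
[[ 0.    -0.964 -0.266  0.069]
 [ 1.    -0.     0.001 -0.   ]
 [-0.001 -0.266  0.964  0.03 ]
 [ 0.     0.     0.     1.   ]] [[358.1   0.  318.8]
 [  0.  358.1 199.7]
 [  0.    0.    1. ]]
t=0.35 shift m [-0.4226 -0.3559 -0.0804] turn deg [-2.000e-02  1.000e-02  6.383e+01]
t=0.35 shift m [-0.4226 -0.3559 -0.0804] turn deg [-2.000e-02 -0.000e+00 -2.617e+01]
```

```bash
R='{"tx":-0.42,"ty":-0.356,"tz":-0.08,"az":64,"gripper":-1}'; python3 -m crank '[{"tx":-0.42,"ty":-0.356,"tz":-0.08,"az":64,"gripper":-1},{"tx":-0.42,"ty":-0.356,"tz":-0.08,"az":64,"gripper":-1},{"tx":-0.42,"ty":-0.356,"tz":-0.08,"az":64,"gripper":-1},{"tx":-0.42,"ty":-0.356,"tz":-0.08,"az":64,"gripper":-1},{"tx":-0.42,"ty":-0.356,"tz":-0.08,"az":64,"gripper":-1}]' 60; python3 -c "
from h import *
st();plan([.52,.1,.33],90)"
```

```text
t=0.35 grasp [0.2977 0.6058 0.2495] rot [-179.98   -0.    153.83] F [ 0.19 -0.3  -0.59] w 0.0855
t=0.35 shift m [-0.4226 -0.3559 -0.0804] turn deg [-2.000e-02  1.000e-02  6.383e+01]validation failed for argument at $[0]...
```

```bash
python3 -m crank '[{"tx":-0.42,"ty":-0.356,"tz":-0.08,"ax":0,"ay":0,"az":64,"gripper":-1},{"tx":-0.42,"ty":-0.356,"tz":-0.08,"ax":0,"ay":0,"az":64,"gripper":-1},{"tx":-0.42,"ty":-0.356,"tz":-0.08,"ax":0,"ay":0,"az":64,"gripper":-1},{"tx":-0.42,"ty":-0.356,"tz":-0.08,"ax":0,"ay":0,"az":64,"gripper":-1},{"tx":-0.42,"ty":-0.356,"tz":-0.08,"ax":0,"ay":0,"az":64,"gripper":-1}]' 60; python3 -c "
from h import *
st();plan([.52,.1,.33],90)"
```

```text
time_s: 0.77
eef_pos: [0.3803, 0.415, 0.4349]
tcp_rot: [3.142, 0.0, 2.054]
force: [0.1, 0.4, 0.6]
grip_width: 0.0853
t=0.77 grasp [0.3803 0.415  0.2799] rot [1.8000e+02 1.0000e-02 1.1769e+02] F [0.12 0.44 0.56] w 0.0853
t=0.77 shift m [-0.3439 -0.0227 -0.0501] turn deg [ 0.    0.   27.69]
```

All keys are needed in each row. Continuing.

```bash
python3 -m crank '[{"tx":-0.34,"ty":-0.023,"tz":-0.05,"ax":0,"ay":0,"az":27.7,"gripper":-1},{"tx":-0.34,"ty":-0.023,"tz":-0.05,"ax":0,"ay":0,"az":27.7,"gripper":-1},{"tx":-0.34,"ty":-0.023,"tz":-0.05,"ax":0,"ay":0,"az":27.7,"gripper":-1},{"tx":-0.34,"ty":-0.023,"tz":-0.05,"ax":0,"ay":0,"az":27.7,"gripper":-1},{"tx":-0.34,"ty":-0.023,"tz":-0.05,"ax":0,"ay":0,"az":27.7,"gripper":-1}]';  python3 -c "
from h import *
st()
s,T=wrist('w1')
W=world(s,T)
for o in shells(s,W):print(*o)
hsv=cv2.cvtColor(s['img'],cv2.COLOR_RGB2HSV)
red=((hsv[...,0]<6)|(hsv[...,0]>174))&(hsv[...,1]>180)&(W[...,2]>.06)&(W[...,2]<.11)
nn,l,stt,c=cv2.connectedComponentsWithStats(red.astype(np.uint8))
for i in range(1,nn):
    if stt[i,4]>20:
        p=W[l==i];print('red',c[i],stt[i,4],p.min(0),p.max(0))
plan([.66,-.105,.2],90)"
```

```text
time_s: 1.18
eef_pos: [0.4632, 0.2261, 0.4655]
tcp_rot: [3.141, -0.0, 1.563]
force: [0.2, -0.1, -0.3]
grip_width: 0.0856
t=1.18 grasp [0.4633 0.2261 0.3105] rot [ 1.7996e+02 -1.0000e-02  8.9540e+01] F [ 0.2  -0.09 -0.29] w 0.0856
[287.  53.] 422 [0.4305 0.3415 0.0552] [0.024 0.025 0.02 ] None 0
[500. 132.] 178 [0.6525 0.2614 0.0676] [0.017 0.024 0.015] [0.6572 0.2575 0.0897] 1272
[289. 200.] 1974 [0.4278 0.1873 0.0586] [0.059 0.061 0.027] [0.4281 0.1886 0.0949] 368
[306. 291.] 1605 [0.4456 0.0734 0.0572] [0.059 0.059 0.024] [0.4457 0.0748 0.0934] 358
[297. 349.] 987 [ 0.431  -0.004   0.0539] [0.058 0.036 0.018] None 0
t=1.23 shift m [-0.325   0.1962  0.1129] turn deg [ 0.17  0.09 -0.33]
```

View pics/w1.png

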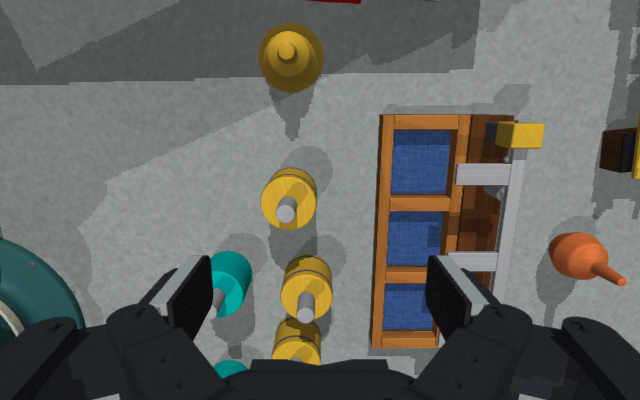

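The wrist view looks straight down: shells at px (289,200) and (306,291), bays at (420,160–310), the bell at (290,57), and the comb along x≈510. Next I'll go above the knob.

```bash
python3 -m crank '[{"tx":-0.065,"ty":0.039,"tz":0.018,"ax":0,"ay":0,"az":0,"gripper":-0.6},{"tx":-0.13,"ty":0.078,"tz":0.036,"ax":0,"ay":0,"az":0,"gripper":-0.6},{"tx":-0.195,"ty":0.117,"tz":0.054,"ax":0,"ay":0,"az":0,"gripper":-0.6},{"tx":-0.26,"ty":0.156,"tz":0.07,"ax":0,"ay":0,"az":0,"gripper":-0.6},{"tx":-0.325,"ty":0.196,"tz":0.09,"ax":0,"ay":0,"az":0,"gripper":-0.6}]'; python3 -m crank '[{"tx":-0.04,"ty":0.03,"tz":0.01,"ax":0,"ay":0,"az":0,"gripper":-0.6},{"tx":-0.08,"ty":0.05,"tz":0.02,"ax":0,"ay":0,"az":0,"gripper":-0.6},{"tx":-0.12,"ty":0.07,"tz":0.03,"ax":0,"ay":0,"az":0,"gripper":-0.6},{"tx":-0.14,"ty":0.08,"tz":0.04,"ax":0,"ay":0,"az":0,"gripper":-0.6},{"tx":-0.14,"ty":0.08,"tz":0.04,"ax":0,"ay":0,"az":0,"gripper":-0.6}]'; python3 -c "
from h import *
st()
s,T=wrist('w2')
W=world(s,T)
for o in shells(s,W):print(*o)
hsv=cv2.cvtColor(s['img'],cv2.COLOR_RGB2HSV)
red=((hsv[...,0]<6)|(hsv[...,0]>174))&(hsv[...,1]>180)&(W[...,2]>.06)&(W[...,2]<.11)
nn,l,stt,c=cv2.connectedComponentsWithStats(red.astype(np.uint8))
for i in range(1,nn):
    if stt[i,4]>20:
        p=W[l==i];print('red',c[i],stt[i,4],p.min(0),p.max(0))
plan([.66,-.105,.15],90)"
```

```text
time_s: 1.65
eef_pos: [0.5664, 0.0505, 0.4204]
tcp_rot: [3.138, 0.001, 1.565]
force: [0.5, 1.1, 0.3]
grip_width: 0.0683
time_s: 2.07
eef_pos: [0.6473, -0.095, 0.3773]
tcp_rot: [3.141, 0.002, 1.562]
force: [0.3, -0.1, -0.3]
grip_width: 0.0682
t=2.07 grasp [ 0.6473 -0.0953  0.2223] rot [1.7999e+02 1.2000e-01 8.9490e+01] F [ 0.34 -0.09 -0.34] w 0.0682
[47.  3.] 321 [0.4475 0.0432 0.0571] [0.032 0.006 0.012] None 0
[70.  6.] 52 [0.457  0.0442 0.0473] [0.018 0.008 0.005] None 0
[47. 90.] 4315 [ 0.4331 -0.0186  0.0581] [0.059 0.061 0.025] [ 0.4375 -0.0193  0.0914] 828
[84. 90.] 166 [ 0.4541 -0.0191  0.048 ] [0.016 0.052 0.006] [ 0.4375 -0.0193  0.0914] 828
[101. 201.] 147 [ 0.4494 -0.1163  0.0479] [0.028 0.05  0.006] [ 0.4357 -0.1208  0.0929] 917
[ 74. 215.] 3320 [ 0.4327 -0.1219  0.0616] [0.062 0.06  0.022] [ 0.4357 -0.1208  0.0929] 917
[220. 241.] 2428 [ 0.5579 -0.1503  0.0621] [0.06  0.057 0.023] [ 0.5558 -0.144   0.0899] 106
[243. 223.] 34 [ 0.577  -0.1326  0.047 ] [0.017 0.016 0.004] [ 0.556  -0.1439  0.0897] 103
red [332.61476239 206.31698686] 1978 [ 0.64023377 -0.12149728  0.07110844] [ 0.67265426 -0.08770237  0.0986388 ]
red [629.00632911 363.17088608] 158 [ 0.92513832 -0.27292502  0.0600773 ] [ 0.93882894 -0.26245627  0.07207134]
red [482.10377358 388.80660377] 212 [ 0.79736148 -0.31169703  0.06017342] [ 0.80246031 -0.27708792  0.07225257]
t=2.12 shift m [-0.0118  0.0135  0.0733] turn deg [ 0.01  0.07 -0.5 ]
```

View pics/w2.png

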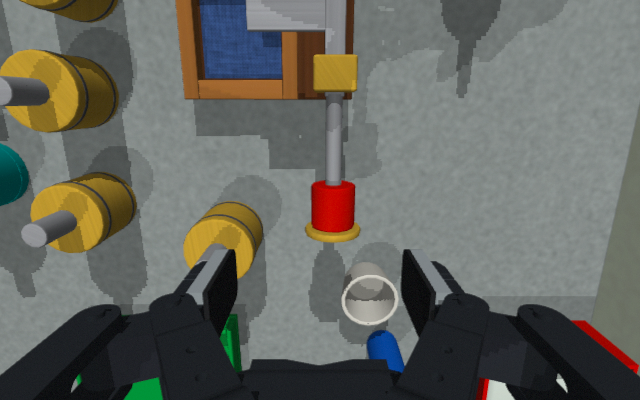

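The knob is centred at px (333,206), which gives world (0.6565, -0.1045), and the flange is at (332,231). Descending in two calls.

```bash
python3 -m crank '[{"tx":-0.004,"ty":0.005,"tz":0.025,"ax":0,"ay":0,"az":0,"gripper":-0.6},{"tx":-0.009,"ty":0.0095,"tz":0.05,"ax":0,"ay":0,"az":0,"gripper":-0.6},{"tx":-0.009,"ty":0.0095,"tz":0.08,"ax":0,"ay":0,"az":0,"gripper":-0.6},{"tx":-0.009,"ty":0.0095,"tz":0.1,"ax":0,"ay":0,"az":0,"gripper":-0.6},{"tx":-0.009,"ty":0.0095,"tz":0.1,"ax":0,"ay":0,"az":0,"gripper":-0.6}]';python3 -c "
from h import *
st()
plan([.6565,-.1045,.079],89.6)
s,T=wrist('w3')
W=world(s,T)
hsv=cv2.cvtColor(s['img'],cv2.COLOR_RGB2HSV)
red=((hsv[...,0]<6)|(hsv[...,0]>174))&(hsv[...,1]>180)&(W[...,2]>.06)&(W[...,2]<.11)
nn,l,stt,c=cv2.connectedComponentsWithStats(red.astype(np.uint8))
for i in range(1,nn):
    if stt[i,4]>20:
        p=W[l==i];print('red',c[i],stt[i,4],p.min(0),p.max(0))"
```

```text
time_s: 2.53
eef_pos: [0.6551, -0.1011, 0.2739]
tcp_rot: [-3.136, 0.0, 1.563]
force: [-0.2, -0.1, -0.9]
grip_width: 0.068
t=2.53 grasp [ 0.6542 -0.1011  0.1189] rot [-179.69    0.     89.55] F [-0.15 -0.1  -0.93] w 0.0680
t=2.53 shift m [-0.0034  0.0017  0.0399] turn deg [-0.31  0.   -0.05]
red [326.74300699 256.58003108] 5148 [ 0.64010192 -0.1221218   0.0674555 ] [ 0.6729593  -0.08759851  0.09834289]
```

View pics/w3.png

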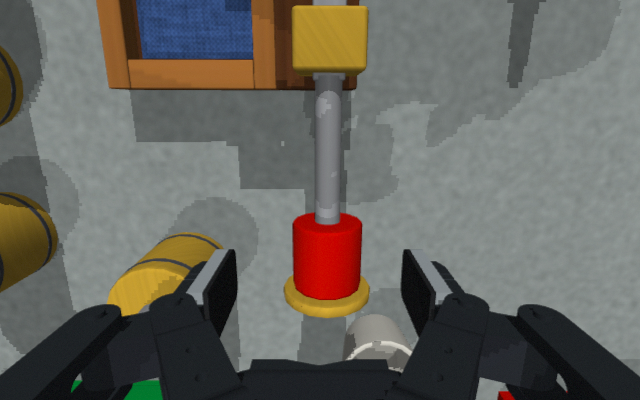

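The knob is at px (327,257), centred between the pads and clear of the left shell. Descending and closing.

```bash
python3 -m crank '[{"tx":-0.0035,"ty":0.002,"tz":0.02,"ax":0,"ay":0,"az":0,"gripper":-0.6},{"tx":-0.0035,"ty":0.002,"tz":0.04,"ax":0,"ay":0,"az":0,"gripper":-0.6},{"tx":-0.0035,"ty":0.002,"tz":0.04,"ax":0,"ay":0,"az":0,"gripper":-0.6},{"tx":-0.0035,"ty":0.002,"tz":0.04,"ax":0,"ay":0,"az":0,"gripper":0.2},{"tx":-0.0035,"ty":0.002,"tz":0.04,"ax":0,"ay":0,"az":0,"gripper":1}]' 60;python3 -m crank '[{"tx":0,"ty":0,"tz":0,"ax":0,"ay":0,"az":0,"gripper":1},{"tx":0,"ty":0,"tz":0,"ax":0,"ay":0,"az":0,"gripper":1},{"tx":0,"ty":0,"tz":0,"ax":0,"ay":0,"az":0,"gripper":1},{"tx":0,"ty":0,"tz":0,"ax":0,"ay":0,"az":0,"gripper":1},{"tx":0,"ty":0,"tz":0,"ax":0,"ay":0,"az":0,"gripper":1}]' 60;python3 -c "
from h import *
st()"
```

```text
time_s: 3.0
eef_pos: [0.6579, -0.1045, 0.2395]
tcp_rot: [-3.141, 0.001, 1.563]
force: [-0.4, -0.5, 0.4]
grip_width: 0.045
time_s: 3.42
eef_pos: [0.6579, -0.1045, 0.2414]
tcp_rot: [3.141, 0.001, 1.563]
force: [-8.6, 1.4, 5.3]
grip_width: 0.0318
t=3.42 grasp [ 0.658  -0.1046  0.0864] rot [1.7996e+02 7.0000e-02 8.9580e+01] F [-8.59  1.43  5.28] w 0.0318
```

The grip is about 7 mm above the knob's centreline, so I'll re-seat it lower.

```bash
python3 -m crank '[{"tx":0,"ty":0,"tz":0,"ax":0,"ay":0,"az":0,"gripper":-0.3},{"tx":0,"ty":0.001,"tz":0,"ax":0,"ay":0,"az":0,"gripper":-0.3},{"tx":0,"ty":0.001,"tz":0.008,"ax":0,"ay":0,"az":0,"gripper":-0.3},{"tx":0,"ty":0.001,"tz":0.008,"ax":0,"ay":0,"az":0,"gripper":-0.3},{"tx":0,"ty":0.001,"tz":0.008,"ax":0,"ay":0,"az":0,"gripper":-0.3}]' 60;python3 -m crank '[{"tx":0,"ty":0,"tz":0,"ax":0,"ay":0,"az":0,"gripper":1},{"tx":0,"ty":0,"tz":0,"ax":0,"ay":0,"az":0,"gripper":1},{"tx":0,"ty":0,"tz":0,"ax":0,"ay":0,"az":0,"gripper":1},{"tx":0,"ty":0,"tz":0,"ax":0,"ay":0,"az":0,"gripper":1},{"tx":0,"ty":0,"tz":0,"ax":0,"ay":0,"az":0,"gripper":1}]' 60;python3 -c "
from h import *
st()"
```

```text
time_s: 3.83
eef_pos: [0.6588, -0.1044, 0.2328]
tcp_rot: [-3.141, 0.001, 1.563]
force: [0.5, 0.3, -0.4]
grip_width: 0.0555
time_s: 4.25
eef_pos: [0.6584, -0.1045, 0.2329]
tcp_rot: [-3.14, 0.001, 1.563]
force: [-10.0, 1.3, 4.9]
grip_width: 0.0326
t=4.25 grasp [ 0.6581 -0.1046  0.0779] rot [-1.7988e+02  5.0000e-02  8.9570e+01] F [-9.98  1.25  4.9 ] w 0.0326
```

```bash
python3 -m crank '[{"tx":-0.005,"ty":-0.0015,"tz":0,"ax":0,"ay":0,"az":0,"gripper":1},{"tx":-0.012,"ty":-0.0015,"tz":0,"ax":0,"ay":0,"az":0,"gripper":1},{"tx":-0.019,"ty":-0.0015,"tz":0,"ax":0,"ay":0,"az":0,"gripper":1},{"tx":-0.025,"ty":-0.0015,"tz":0,"ax":0,"ay":0,"az":0,"gripper":1},{"tx":-0.025,"ty":-0.0015,"tz":0,"ax":0,"ay":0,"az":0,"gripper":1}]' 60;python3 -m crank '[{"tx":-0.006,"ty":0,"tz":0,"ax":0,"ay":0,"az":0,"gripper":1},{"tx":-0.012,"ty":0,"tz":0,"ax":0,"ay":0,"az":0,"gripper":1},{"tx":-0.017,"ty":0,"tz":0,"ax":0,"ay":0,"az":0,"gripper":1},{"tx":-0.022,"ty":0,"tz":0,"ax":0,"ay":0,"az":0,"gripper":1},{"tx":-0.022,"ty":0,"tz":0,"ax":0,"ay":0,"az":0,"gripper":1}]' 60;python3 -c "
from h import *
st()"
```

```text
time_s: 4.67
eef_pos: [0.6573, -0.1303, 0.2331]
tcp_rot: [3.141, 0.001, 1.563]
force: [11.7, -1.7, -4.8]
grip_width: 0.0323
time_s: 5.08
eef_pos: [0.6572, -0.1525, 0.2331]
tcp_rot: [3.141, -0.0, 1.563]
force: [1.9, 6.0, -1.6]
grip_width: 0.0324
t=5.08 grasp [ 0.6573 -0.1525  0.0781] rot [ 1.7995e+02 -2.0000e-02  8.9530e+01] F [ 1.91  6.02 -1.6 ] w 0.0324
```

```bash
python3 -m crank '[{"tx":-0.002,"ty":0,"tz":0,"ax":0,"ay":0,"az":0,"gripper":1},{"tx":-0.003,"ty":0,"tz":0,"ax":0,"ay":0,"az":0,"gripper":1},{"tx":-0.003,"ty":0,"tz":0,"ax":0,"ay":0,"az":0,"gripper":1},{"tx":-0.003,"ty":0,"tz":0,"ax":0,"ay":0,"az":0,"gripper":1},{"tx":-0.003,"ty":0,"tz":0,"ax":0,"ay":0,"az":0,"gripper":1}]' 60;python3 -m crank '[{"tx":0,"ty":0,"tz":0,"ax":0,"ay":0,"az":0,"gripper":-0.6},{"tx":0,"ty":0,"tz":0,"ax":0,"ay":0,"az":0,"gripper":-0.6},{"tx":0,"ty":0,"tz":0,"ax":0,"ay":0,"az":0,"gripper":-0.6},{"tx":0,"ty":0,"tz":-0.03,"ax":0,"ay":0,"az":0,"gripper":-0.6},{"tx":0,"ty":0,"tz":-0.07,"ax":0,"ay":0,"az":0,"gripper":-0.6}]'; python3 -m crank '[{"tx":0.03,"ty":-0.03,"tz":-0.04,"ax":0,"ay":0,"az":0,"gripper":-0.6},{"tx":0.06,"ty":-0.06,"tz":-0.08,"ax":0,"ay":0,"az":0,"gripper":-0.6},{"tx":0.1,"ty":-0.08,"tz":-0.12,"ax":0,"ay":0,"az":0,"gripper":-0.6},{"tx":0.13,"ty":-0.08,"tz":-0.14,"ax":0,"ay":0,"az":0,"gripper":-0.6},{"tx":0.13,"ty":-0.08,"tz":-0.14,"ax":0,"ay":0,"az":0,"gripper":-0.6}]';python3 -c "
from h import *
st()
s,T=wrist('w4')
W=world(s,T)
t=snap('top','top1')
hsv=cv2.cvtColor(s['img'],cv2.COLOR_RGB2HSV)
b=(abs(hsv[...,0]-112)<14)&(hsv[...,1]>90)&(W[...,2]<.03)&(W[...,0]>.45)&(W[...,0]<.75)&(abs(W[...,1])<.4)
nn,l,stt,c=cv2.connectedComponentsWithStats(b.astype(np.uint8))
for i in range(1,nn):
    if stt[i,4]>200:
        p=W[l==i];p=p[(p[:,2]>.004)&(p[:,2]<.016)];print('blue',c[i],stt[i,4],p.min(0),p.max(0),(p.min(0)+p.max(0))/2,cv2.minAreaRect((p[:,:2]*1000).astype(np.float32)))
"
```

```text
time_s: 5.5
eef_pos: [0.6573, -0.1535, 0.233]
tcp_rot: [3.141, -0.005, 1.564]
force: [0.7, 25.3, 1.6]
grip_width: 0.0321
time_s: 5.92
eef_pos: [0.6566, -0.1543, 0.3001]
tcp_rot: [-3.136, -0.006, 1.563]
force: [0.7, 0.1, -0.1]
grip_width: 0.0684
time_s: 6.33
eef_pos: [0.5771, -0.0242, 0.4432]
tcp_rot: [-3.137, -0.006, 1.562]
force: [0.4, 0.3, -0.0]
grip_width: 0.0684
t=6.33 grasp [ 0.5764 -0.0233  0.2882] rot [-179.72   -0.33   89.47] F [ 0.44  0.3  -0.01] w 0.0684
```

View pics/w4.png

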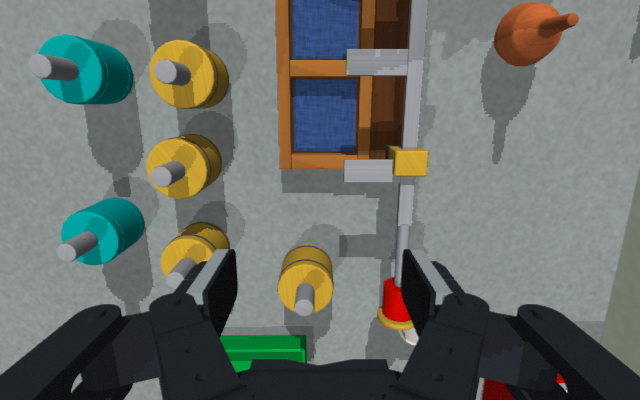

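View pics/top1.png

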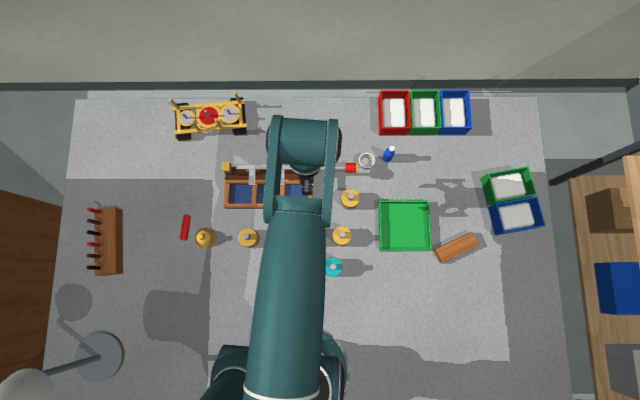

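The comb is out: the teeth at px (375,62) and (368,170) now stand between the bays, and the pull ended on the stop at 25 N. Now I'll measure the bays and tray.

```bash
python3 -c "
from h import *
s,T=wrist()
W=world(s,T)
print(s['img'][110,325],W[110,325])
hsv=cv2.cvtColor(s['img'],cv2.COLOR_RGB2HSV);print(hsv[110,325])
b=(hsv[...,0]>100)&(hsv[...,0]<125)&(hsv[...,1]>80)&(W[...,2]<.03)
nn,l,stt,c=cv2.connectedComponentsWithStats(b.astype(np.uint8))
for i in range(1,nn):
    if stt[i,4]>300:
        p=W[l==i];print('blue',c[i],stt[i,4],p.min(0),p.max(0),(p.min(0)+p.max(0))/2,cv2.minAreaRect((p[:,:2]*1000).astype(np.float32)))
w=(W[...,2]>.021)&(W[...,2]<.031)&(hsv[...,0]<20)&(hsv[...,1]>80)&(W[...,0]>.5)&(W[...,0]<.7)
nn,l,stt,c=cv2.connectedComponentsWithStats(w.astype(np.uint8))
for i in range(1,nn):
    if stt[i,4]>300:
        p=W[l==i];print('wood',c[i],stt[i,4],p.min(0),p.max(0),np.percentile(p[:,1],1))
for o in shells(s,W):print(*o)
"
```

```text
[ 49  72 116] [0.58332563 0.03920005 0.01304283]
[110 147 116]
blue [321.52308876  29.50538738] 3898 [0.5466441  0.08957888 0.00844834] [0.61455293 0.14867745 0.01531808] [0.58059852 0.11912816 0.01188321] ((580.5866088867188, 119.12248992919922), (59.05600357055664, 67.83987426757812), 89.84712219238281)
blue [321.49787636 116.3315243 ] 4238 [ 0.54592165 -0.00627186  0.0089518 ] [0.61383661 0.0687868  0.0147014 ] [0.57987913 0.03125747 0.0118266 ] ((579.7251586914062, 31.213878631591797), (74.76567840576172, 67.71268463134766), 89.5978012084961)
wood [319.98261022 104.66836466] 5693 [ 0.53029267 -0.02526959  0.02102101] [0.66085945 0.14503609 0.03099933] -0.023537799437539492
wood [366.45191194  26.98725377] 863 [0.61607681 0.0968929  0.02102462] [0.64743172 0.14441214 0.0309947 ] 0.09727817435938271
wood [390.44063927  26.00684932] 438 [0.63117488 0.09678555 0.0286891 ] [0.66186002 0.1434096  0.03099823] 0.09690568173434393
[185.  76.] 2824 [0.4461 0.0714 0.0591] [0.061 0.061 0.028] [0.4479 0.071  0.0948] 583
[180. 167.] 2325 [ 0.4311 -0.0182  0.0547] [0.062 0.061 0.019] [ 0.4331 -0.0173  0.0943] 494
[388. 153.] 53 [ 0.6472 -0.0025  0.0678] [0.011 0.012 0.014] [ 0.6497 -0.0071  0.0876] 1956
[195. 235.] 29 [ 0.438  -0.094   0.0473] [0.023 0.006 0.004] [ 0.4342 -0.1165  0.0928] 290
[184. 252.] 1232 [ 0.4311 -0.1133  0.0593] [0.058 0.044 0.028] [ 0.4331 -0.1187  0.0937] 376
[303. 283.] 1811 [ 0.5579 -0.1515  0.0568] [0.06  0.06  0.024] [ 0.5574 -0.1496  0.0935] 402
```

```bash
python3 -c "
from h import *
plan([.558,-.151,.13],89.5)"
```

```text
t=6.48 shift m [-0.1286 -0.0188  0.1587] turn deg [-0.07 -0.33  0.16]
```

```bash
python3 -m crank '[{"tx":-0.035,"ty":-0.01,"tz":0.02,"ax":0,"ay":-0.3,"az":0,"gripper":-0.5},{"tx":-0.07,"ty":-0.019,"tz":0.05,"ax":0,"ay":-0.3,"az":0,"gripper":-0.5},{"tx":-0.1,"ty":-0.019,"tz":0.08,"ax":0,"ay":-0.3,"az":0,"gripper":-0.5},{"tx":-0.1286,"ty":-0.019,"tz":0.11,"ax":0,"ay":-0.3,"az":0,"gripper":-0.5},{"tx":-0.1286,"ty":-0.019,"tz":0.11,"ax":0,"ay":-0.3,"az":0,"gripper":-0.5}]';python3 -c "
from h import *
st()
s,T=wrist('w5')
W=world(s,T)
for o in shells(s,W):print(*o)
plan([.558,-.151,.084],89.5)
"
```

```text
time_s: 6.9
eef_pos: [0.5565, -0.1554, 0.3269]
tcp_rot: [-3.133, -0.001, 1.562]
force: [-0.7, 0.8, -1.4]
grip_width: 0.0637
t=6.90 grasp [ 0.5552 -0.1552  0.172 ] rot [-1.7951e+02 -7.0000e-02  8.9470e+01] F [-0.66  0.8  -1.44] w 0.0637
[120.  17.] 3174 [ 0.4314 -0.0379  0.0569] [0.058 0.024 0.014] None 0
[163.  22.] 113 [ 0.449  -0.0365  0.0471] [0.024 0.024 0.004] None 0
[147. 153.] 5147 [ 0.4326 -0.1224  0.058 ] [0.062 0.061 0.026] [ 0.435  -0.1216  0.094 ] 1374
[182. 135.] 66 [ 0.4561 -0.1093  0.0477] [0.014 0.024 0.005] [ 0.4369 -0.1207  0.0932] 1089
[326. 195.] 4840 [ 0.5576 -0.1527  0.058 ] [0.061 0.061 0.026] [ 0.5573 -0.1511  0.0952] 1006
[448. 229.] 27 [ 0.6392 -0.1701  0.0697] [0.007 0.001 0.009] [ 0.6489 -0.1603  0.0935] 3124
t=6.95 shift m [0.0033 0.0017 0.0895] turn deg [-0.44 -0.09 -0.04]
```

View pics/w5.png

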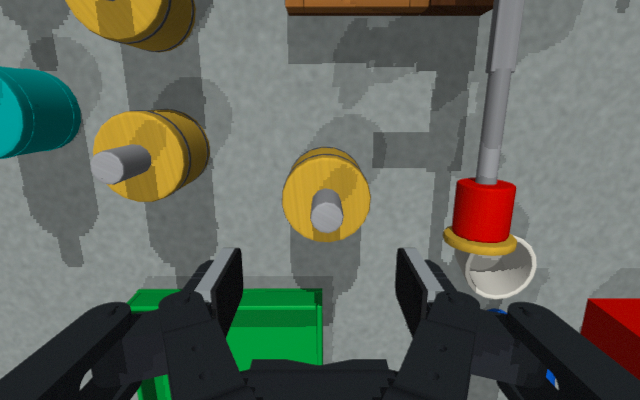

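The shell's stem is at px (327,211), centred between the pads. Descending, then closing on the stem.

```bash
python3 -m crank '[{"tx":0.002,"ty":0.001,"tz":0.03,"ax":0,"ay":0,"az":0,"gripper":-0.5},{"tx":0.003,"ty":0.001,"tz":0.06,"ax":0,"ay":0,"az":0,"gripper":-0.5},{"tx":0.003,"ty":0.001,"tz":0.088,"ax":0,"ay":0,"az":0,"gripper":-0.5},{"tx":0.003,"ty":0.001,"tz":0.088,"ax":0,"ay":0,"az":0,"gripper":-0.5},{"tx":0.003,"ty":0.001,"tz":0.088,"ax":0,"ay":0,"az":0,"gripper":-0.2}]' 60;python3 -c "
from h import *
st()
plan([.5575,-.152,.084],89.5)
"
```

```text
time_s: 7.37
eef_pos: [0.5573, -0.1513, 0.2404]
tcp_rot: [-3.132, -0.002, 1.561]
force: [0.3, -0.2, 0.2]
grip_width: 0.0533
t=7.37 grasp [ 0.5558 -0.1509  0.0854] rot [-1.7945e+02 -1.2000e-01  8.9450e+01] F [ 0.29 -0.17  0.23] w 0.0533
t=7.37 shift m [-0.0007  0.0002  0.0014] turn deg [-0.55 -0.12 -0.05]
```

```bash
python3 -m crank '[{"tx":-0.001,"ty":0,"tz":0.001,"ax":-0.55,"ay":-0.1,"az":0,"gripper":-0.2},{"tx":-0.001,"ty":0,"tz":0.001,"ax":-0.55,"ay":-0.1,"az":0,"gripper":1},{"tx":-0.001,"ty":0,"tz":0.001,"ax":-0.55,"ay":-0.1,"az":0,"gripper":1},{"tx":-0.001,"ty":0,"tz":0.001,"ax":-0.55,"ay":-0.1,"az":0,"gripper":1},{"tx":-0.001,"ty":0,"tz":0.001,"ax":-0.55,"ay":-0.1,"az":0,"gripper":1}]' 80;python3 -c "
from h import *
st()
plan([.5575,-.152,.134],89.5)
"
```

```text
time_s: 7.78
eef_pos: [0.5578, -0.1524, 0.2412]
tcp_rot: [3.139, 0.0, 1.561]
force: [1.9, 0.3, 7.3]
grip_width: 0.0181
t=7.78 grasp [ 0.5583 -0.1524  0.0862] rot [1.7983e+02 3.0000e-02 8.9450e+01] F [1.87 0.29 7.33] w 0.0181
t=7.78 shift m [ 0.0003 -0.0002 -0.0478] turn deg [ 0.17  0.03 -0.05]
```

```bash
python3 -m crank '[{"tx":0,"ty":0,"tz":-0.015,"ax":0,"ay":0,"az":0,"gripper":1},{"tx":0,"ty":0,"tz":-0.03,"ax":0,"ay":0,"az":0,"gripper":1},{"tx":0,"ty":0,"tz":-0.04,"ax":0,"ay":0,"az":0,"gripper":1},{"tx":0,"ty":0,"tz":-0.04,"ax":0,"ay":0,"az":0,"gripper":1},{"tx":0,"ty":0,"tz":-0.04,"ax":0,"ay":0,"az":0,"gripper":1}]' 80;python3 -m crank '[{"tx":0,"ty":0,"tz":0,"ax":0,"ay":0,"az":0,"gripper":1},{"tx":0,"ty":0,"tz":0,"ax":0,"ay":0,"az":0,"gripper":1},{"tx":0,"ty":0,"tz":0,"ax":0,"ay":0,"az":0,"gripper":1},{"tx":0,"ty":0,"tz":0,"ax":0,"ay":0,"az":0,"gripper":1},{"tx":0,"ty":0,"tz":0,"ax":0,"ay":0,"az":0,"gripper":1}]' 80;python3 -c "
from h import *
st()
plan([.58,.0313,.14],89.5)
plan([.4725-.037,-.338+.037,.14],89.5)
s,T=wrist('w6');W=world(s,T)
for o in shells(s,W):print(*o)
"
```

```text
time_s: 8.2
eef_pos: [0.5576, -0.1523, 0.2811]
tcp_rot: [3.138, 0.001, 1.561]
force: [-0.1, -0.8, -6.3]
grip_width: 0.0179
time_s: 8.62
eef_pos: [0.5576, -0.1523, 0.2808]
tcp_rot: [3.139, 0.0, 1.561]
force: [0.1, 0.2, -5.1]
grip_width: 0.0176
t=8.62 grasp [ 0.558  -0.1524  0.1258] rot [1.7983e+02 2.0000e-02 8.9450e+01] F [ 0.14  0.21 -5.08] w 0.0176
t=8.62 shift m [ 0.1838  0.0207 -0.0142] turn deg [ 0.17  0.02 -0.05]
t=8.62 shift m [-0.1499 -0.1206 -0.0145] turn deg [ 0.17  0.02 -0.05]
[63. 13.] 2640 [ 0.4321 -0.0423  0.0574] [0.051 0.015 0.012] None 0
[111.  17.] 160 [ 0.4473 -0.041   0.0474] [0.022 0.016 0.005] None 0
[ 99. 170.] 7891 [ 0.4325 -0.1223  0.0626] [0.062 0.061 0.023] [ 0.4356 -0.1214  0.0935] 2452
[145. 155.] 218 [ 0.453  -0.1174  0.0475] [0.02  0.048 0.005] [ 0.4357 -0.1214  0.0935] 2426
[320. 182.] 707 [ 0.5581 -0.1311  0.0629] [0.054 0.018 0.024] [ 0.5574 -0.1349  0.0992] 6273
[469. 262.] 68 [ 0.6397 -0.1702  0.0687] [0.01  0.002 0.012] [ 0.6486 -0.1603  0.0933] 5012
```

View pics/w6.png

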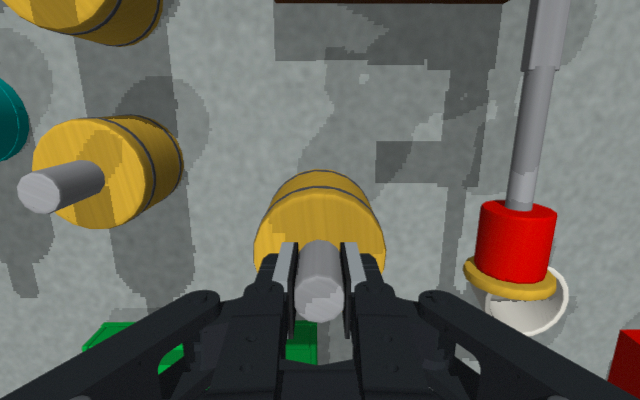

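The shell is loaded: about 5.1 N when lifted, roughly 0.55 kg. The end tooth reaches over x>0.598 near y=-0.02, so I'll carry it along x≈0.545 and then move it into the -y bay.

```bash
python3 -m crank '[{"tx":0.015,"ty":-0.005,"tz":-0.008,"ax":0,"ay":0,"az":0,"gripper":1},{"tx":0.04,"ty":-0.01,"tz":-0.01,"ax":0,"ay":0,"az":0,"gripper":1},{"tx":0.07,"ty":-0.015,"tz":-0.01,"ax":0,"ay":0,"az":0,"gripper":1},{"tx":0.1,"ty":-0.015,"tz":-0.01,"ax":0.2,"ay":0,"az":0,"gripper":1},{"tx":0.1,"ty":-0.015,"tz":-0.01,"ax":0.2,"ay":0,"az":0,"gripper":1}]' 80;python3 -c "
from h import *
st()
plan([.545,.0313,.136],89.5)
"
```

```text
time_s: 9.08
eef_pos: [0.543, -0.0482, 0.2913]
tcp_rot: [-3.141, -0.001, 1.563]
force: [-0.2, -0.6, -4.8]
grip_width: 0.0175
t=9.08 grasp [ 0.543  -0.0481  0.1363] rot [-1.7999e+02 -7.0000e-02  8.9580e+01] F [-0.15 -0.64 -4.82] w 0.0175
t=9.08 shift m [0.0796 0.0014 0.0004] turn deg [-0.01 -0.07  0.08]
```

```bash
python3 -m crank '[{"tx":0.02,"ty":0.001,"tz":0,"ax":0,"ay":0,"az":0,"gripper":1},{"tx":0.045,"ty":0.001,"tz":0,"ax":0,"ay":0,"az":0,"gripper":1},{"tx":0.07,"ty":0.001,"tz":0,"ax":0,"ay":0,"az":0,"gripper":1},{"tx":0.08,"ty":0.001,"tz":0,"ax":0,"ay":0,"az":0,"gripper":1},{"tx":0.08,"ty":0.001,"tz":0,"ax":0,"ay":0,"az":0,"gripper":1}]' 80;python3 -c "
from h import *
st()
plan([.58,.0313,.136],89.5)
s,T=wrist('w7');W=world(s,T)
m=(W[...,2]>.138)&(W[...,2]<.152)&(np.hypot(W[...,0]-.545,W[...,1]-.031)<.02)
p=W[m];print(len(p),p.min(0),p.max(0),np.median(p,0))
hsv=cv2.cvtColor(s['img'],cv2.COLOR_RGB2HSV)
b=(hsv[...,0]>100)&(hsv[...,0]<125)&(hsv[...,1]>80)&(W[...,2]<.03)
nn,l,stt,c=cv2.connectedComponentsWithStats(b.astype(np.uint8))
for i in range(1,nn):
    if stt[i,4]>300:
        p=W[l==i];print('blue',c[i],stt[i,4],p.min(0),p.max(0),(p.min(0)+p.max(0))/2)
"
```

```text
time_s: 9.5
eef_pos: [0.5444, 0.0338, 0.2916]
tcp_rot: [-3.142, -0.002, 1.566]
force: [-0.6, -0.1, -4.9]
grip_width: 0.0177
t=9.50 grasp [0.5444 0.0341 0.1366] rot [-1.800e+02 -1.000e-01  8.972e+01] F [-0.59 -0.07 -4.9 ] w 0.0177
t=9.50 shift m [-0.0023  0.0357  0.0006] turn deg [-0.   -0.1   0.22]
3189 [0.53141668 0.02299474 0.13802946] [0.56197697 0.04662991 0.15199789] [0.54361767 0.03837622 0.14711231]
blue [376.1040904   59.57305427] 12566 [0.54657045 0.08883066 0.00889937] [0.61542682 0.16396447 0.01479763] [0.58099863 0.12639757 0.0118485 ]
blue [386.68033424 189.55499417] 5146 [ 0.546552   -0.00761333  0.00918414] [0.6141453  0.06879778 0.0143257 ] [0.58034865 0.03059223 0.01175492]
```

View pics/w7.png

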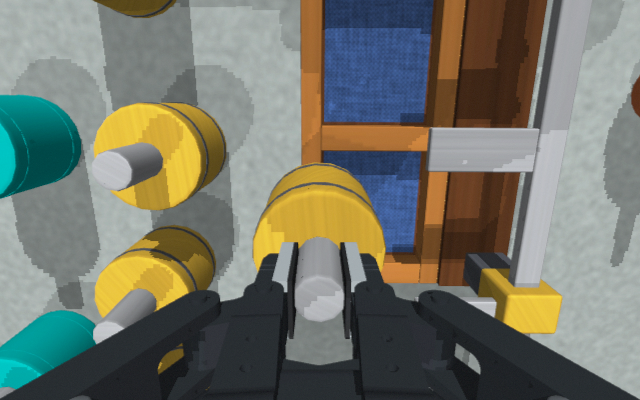

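The shell is held upright just in front of the -y bay (px 390,190). The teeth at (483,150) and the post end are clear. Moving in and lowering.

```bash
python3 -m crank '[{"tx":-0.003,"ty":0.015,"tz":0,"ax":0,"ay":0,"az":0,"gripper":1},{"tx":-0.003,"ty":0.03,"tz":0,"ax":0,"ay":0,"az":0,"gripper":1},{"tx":-0.003,"ty":0.036,"tz":0,"ax":0,"ay":0,"az":0,"gripper":1},{"tx":-0.003,"ty":0.036,"tz":0.01,"ax":0,"ay":0,"az":0,"gripper":1},{"tx":-0.003,"ty":0.036,"tz":0.02,"ax":0,"ay":0,"az":0,"gripper":1}]' 80;python3 -c "
from h import *
st()
plan([.5803,.031,.097],89.5)
"
```

```text
time_s: 9.97
eef_pos: [0.5802, 0.029, 0.2708]
tcp_rot: [-3.142, -0.001, 1.565]
force: [0.2, -0.1, -5.8]
grip_width: 0.0178
t=9.97 grasp [0.5802 0.0292 0.1158] rot [-1.800e+02 -6.000e-02  8.966e+01] F [ 0.15 -0.13 -5.79] w 0.0178
t=9.97 shift m [0.0019 0.0001 0.0188] turn deg [-0.   -0.06  0.16]
```

```bash
python3 -m crank '[{"tx":0.001,"ty":0,"tz":0.008,"ax":0,"ay":0,"az":0,"gripper":1},{"tx":0.002,"ty":0,"tz":0.014,"ax":0,"ay":0,"az":0,"gripper":1},{"tx":0.002,"ty":0,"tz":0.018,"ax":0,"ay":0,"az":0,"gripper":1},{"tx":0.002,"ty":0,"tz":0.0185,"ax":0,"ay":0,"az":0,"gripper":1},{"tx":0.002,"ty":0,"tz":0.0185,"ax":0,"ay":0,"az":0,"gripper":1}]' 80;python3 -c "
from h import *
st()
plan([.5803,.031,.097],89.5)
"
```

```text
time_s: 10.38
eef_pos: [0.58, 0.0312, 0.2523]
tcp_rot: [-3.142, -0.001, 1.565]
force: [-0.3, 0.2, -4.4]
grip_width: 0.0178
t=10.38 grasp [0.58   0.0314 0.0973] rot [-1.800e+02 -6.000e-02  8.967e+01] F [-0.3   0.22 -4.37] w 0.0178
t=10.38 shift m [-0.0002  0.0003  0.0003] turn deg [-0.   -0.06  0.17]
```

```bash
python3 -m crank '[{"tx":0,"ty":0,"tz":0.001,"ax":0,"ay":0,"az":0,"gripper":1},{"tx":0,"ty":0,"tz":0.0015,"ax":0,"ay":0,"az":0,"gripper":1},{"tx":0,"ty":0,"tz":0.002,"ax":0,"ay":0,"az":0,"gripper":1},{"tx":0,"ty":0,"tz":0.002,"ax":0,"ay":0,"az":0,"gripper":1},{"tx":0,"ty":0,"tz":0.002,"ax":0,"ay":0,"az":0,"gripper":1}]' 80
```

```text
time_s: 10.8
eef_pos: [0.5802, 0.0314, 0.2521]
tcp_rot: [3.14, -0.002, 1.565]
force: [-6.3, 3.9, 13.0]
grip_width: 0.018
```

Seated: the force changed to +13 N upward. Releasing and rising.

```bash
python3 -m crank '[{"tx":0,"ty":0,"tz":-0.0005,"ax":0,"ay":0,"az":0,"gripper":0.2},{"tx":0,"ty":0,"tz":-0.0005,"ax":0,"ay":0,"az":0,"gripper":-0.2},{"tx":0,"ty":0,"tz":-0.0005,"ax":0,"ay":0,"az":0,"gripper":-0.2},{"tx":0,"ty":0,"tz":-0.02,"ax":0,"ay":0,"az":0,"gripper":-0.2},{"tx":0,"ty":0,"tz":-0.06,"ax":0,"ay":0,"az":0,"gripper":-0.2}]' 80;python3 -m crank '[{"tx":0,"ty":-0.02,"tz":-0.03,"ax":0,"ay":0,"az":0,"gripper":-0.5},{"tx":0,"ty":-0.05,"tz":-0.06,"ax":0,"ay":0,"az":0,"gripper":-0.5},{"tx":0,"ty":-0.09,"tz":-0.09,"ax":0,"ay":0,"az":0,"gripper":-0.5},{"tx":0,"ty":-0.1,"tz":-0.11,"ax":0,"ay":0,"az":0,"gripper":-0.5},{"tx":0,"ty":-0.1,"tz":-0.11,"ax":0,"ay":0,"az":0,"gripper":-0.5}]' 80;python3 -c "
from h import *
st()
s,T=wrist('w8');W=world(s,T)
for o in shells(s,W):print(*o)
plan([.446,.0714,.17],89.5)
"
```

```text
time_s: 11.22
eef_pos: [0.5793, 0.0313, 0.3079]
tcp_rot: [-3.136, -0.001, 1.565]
force: [-0.8, -0.6, -0.2]
grip_width: 0.0512
time_s: 11.63
eef_pos: [0.4775, 0.0317, 0.4244]
tcp_rot: [3.14, -0.001, 1.565]
force: [-0.3, -0.0, 0.7]
grip_width: 0.0643
t=11.63 grasp [0.4778 0.0319 0.2694] rot [ 1.7989e+02 -8.0000e-02  8.9680e+01] F [-0.27 -0.05  0.74] w 0.0643
[261.  16.] 1905 [0.4279 0.1694 0.055 ] [0.06  0.027 0.02 ] [0.4277 0.1769 0.0823] 12
[286. 132.] 2961 [0.4459 0.0711 0.0598] [0.06  0.061 0.019] [0.4461 0.072  0.0962] 476
[424. 169.] 2941 [0.5777 0.0355 0.0595] [0.061 0.061 0.029] [0.5721 0.0393 0.0933] 235
[274. 221.] 2341 [ 0.4309 -0.018   0.0586] [0.061 0.061 0.027] [ 0.4314 -0.0161  0.0944] 478
[495. 210.] 151 [ 0.6487 -0.0039  0.0674] [0.015 0.015 0.015] [ 0.6496 -0.0069  0.0872] 2143
[279. 311.] 1934 [ 0.4322 -0.1212  0.059 ] [0.06  0.061 0.028] [ 0.4325 -0.1188  0.0931] 460
t=11.68 shift m [ 0.0394 -0.033   0.0969] turn deg [ 0.01 -0.08  0.18]
```

View pics/w8.png

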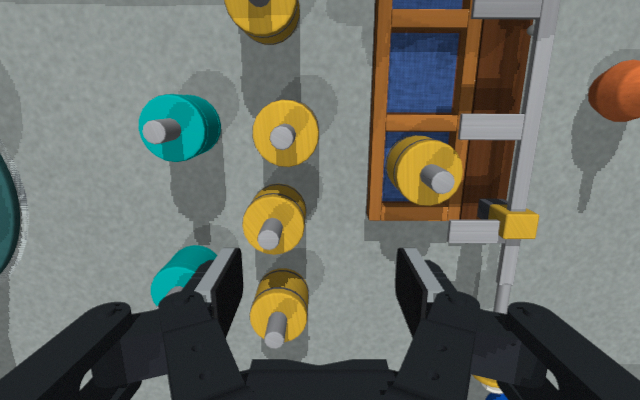

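The first shell stands upright in the -y bay at px (424,169). Next is the shell at (286,132), world (0.446, 0.071).

```bash
python3 -m crank '[{"tx":0.01,"ty":-0.01,"tz":0.03,"ax":0,"ay":0,"az":0,"gripper":-0.5},{"tx":0.03,"ty":-0.025,"tz":0.06,"ax":0,"ay":0,"az":0,"gripper":-0.5},{"tx":0.0395,"ty":-0.033,"tz":0.1,"ax":0,"ay":0,"az":0,"gripper":-0.5},{"tx":0.0395,"ty":-0.033,"tz":0.125,"ax":0,"ay":0,"az":0,"gripper":-0.5},{"tx":0.0395,"ty":-0.033,"tz":0.125,"ax":0,"ay":0,"az":0,"gripper":-0.5}]' 80;python3 -c "
from h import *
st()
s,T=wrist('w9');W=world(s,T)
for o in shells(s,W):print(*o)
plan([.446,.0714,.087],89.5)
"
```

```text
time_s: 12.1
eef_pos: [0.4448, 0.0718, 0.2907]
tcp_rot: [-3.134, -0.0, 1.566]
force: [-0.1, -0.9, -0.8]
grip_width: 0.0641
t=12.10 grasp [0.4436 0.0719 0.1358] rot [-1.7955e+02 -3.0000e-02  8.9730e+01] F [-0.13 -0.88 -0.79] w 0.0641
[292.  33.] 5963 [0.428  0.1727 0.0613] [0.061 0.034 0.022] [0.4287 0.1784 0.0923] 630
[326. 213.] 6255 [0.4457 0.0717 0.0591] [0.061 0.061 0.022] [0.4455 0.0736 0.0948] 1472
[506. 247.] 1186 [0.5692 0.0411 0.0527] [0.045 0.05  0.015] [0.5726 0.0398 0.0935] 1507
[546. 268.] 5437 [0.5782 0.0375 0.0669] [0.062 0.057 0.012] [0.5726 0.0398 0.0935] 1507
[305. 304.] 195 [0.4307 0.0044 0.0475] [0.054 0.016 0.005] [ 0.433  -0.0094  0.0808] 30
[304. 333.] 3914 [ 0.4312 -0.008   0.0604] [0.06  0.041 0.019] [ 0.433  -0.0094  0.0808] 30
[635. 341.] 290 [ 0.6427 -0.0082  0.0638] [0.005 0.023 0.01 ] [ 0.6238 -0.0101  0.0824] 342
t=12.15 shift m [-0.0003  0.0006  0.0523] turn deg [-0.28 -0.04  0.2 ]
```

View pics/w9.png

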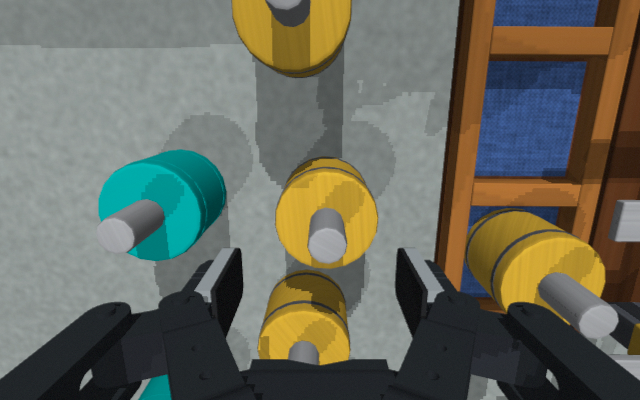

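The stem at px (327,240) is centred between the pads, so I'll descend, close and lift.

```bash
python3 -m crank '[{"tx":0,"ty":0.0005,"tz":0.02,"ax":-0.3,"ay":0,"az":0,"gripper":-0.4},{"tx":0,"ty":0.0005,"tz":0.04,"ax":-0.3,"ay":0,"az":0,"gripper":-0.4},{"tx":0,"ty":0.0005,"tz":0.052,"ax":-0.3,"ay":0,"az":0,"gripper":-0.4},{"tx":0,"ty":0.0005,"tz":0.052,"ax":-0.3,"ay":0,"az":0,"gripper":-0.4},{"tx":0,"ty":0.0005,"tz":0.052,"ax":-0.3,"ay":0,"az":0,"gripper":0}]' 80;python3 -m crank '[{"tx":0,"ty":0,"tz":0,"ax":0,"ay":0,"az":0,"gripper":1},{"tx":0,"ty":0,"tz":0,"ax":0,"ay":0,"az":0,"gripper":1},{"tx":0,"ty":0,"tz":0,"ax":0,"ay":0,"az":0,"gripper":1},{"tx":0,"ty":0,"tz":0,"ax":0,"ay":0,"az":0,"gripper":1},{"tx":0,"ty":0,"tz":0,"ax":0,"ay":0,"az":0,"gripper":1}]' 80;python3 -c "
from h import *
st()
"
```

```text
time_s: 12.57
eef_pos: [0.4465, 0.0715, 0.2433]
tcp_rot: [3.141, -0.001, 1.565]
force: [-0.0, -0.2, -0.1]
grip_width: 0.049
time_s: 12.98
eef_pos: [0.4469, 0.0715, 0.2452]
tcp_rot: [3.139, -0.001, 1.565]
force: [-3.9, -0.9, 9.4]
grip_width: 0.0174
t=12.98 grasp [0.4473 0.0716 0.0902] rot [ 1.7983e+02 -5.0000e-02  8.9680e+01] F [-3.93 -0.94  9.42] w 0.0174
```

```bash
python3 -m crank '[{"tx":0,"ty":0,"tz":-0.015,"ax":0,"ay":0,"az":0,"gripper":1},{"tx":0,"ty":0,"tz":-0.03,"ax":0,"ay":0,"az":0,"gripper":1},{"tx":0,"ty":0,"tz":-0.04,"ax":0,"ay":0,"az":0,"gripper":1},{"tx":0,"ty":0,"tz":-0.04,"ax":0,"ay":0,"az":0,"gripper":1},{"tx":0,"ty":0,"tz":-0.04,"ax":0,"ay":0,"az":0,"gripper":1}]' 80;python3 -m crank '[{"tx":0,"ty":0,"tz":0,"ax":0,"ay":0,"az":0,"gripper":1},{"tx":0,"ty":0,"tz":0,"ax":0,"ay":0,"az":0,"gripper":1},{"tx":0,"ty":0,"tz":0,"ax":0,"ay":0,"az":0,"gripper":1},{"tx":0,"ty":0,"tz":0,"ax":0,"ay":0,"az":0,"gripper":1},{"tx":0,"ty":0,"tz":0,"ax":0,"ay":0,"az":0,"gripper":1}]' 80;python3 -c "
from h import *
st()
plan([.545,.1268,.14],89.5)
plan([.4725-.037,-.338-.037,.14],89.5)
s,T=wrist('w10');W=world(s,T)
"
```

```text
time_s: 13.4
eef_pos: [0.4467, 0.0714, 0.2852]
tcp_rot: [3.138, -0.001, 1.565]
force: [0.1, -0.1, -8.3]
grip_width: 0.0177
time_s: 13.82
eef_pos: [0.4467, 0.0715, 0.2849]
tcp_rot: [3.139, -0.001, 1.565]
force: [-0.1, 0.3, -6.7]
grip_width: 0.0171
t=13.82 grasp [0.4472 0.0716 0.1299] rot [ 1.7983e+02 -5.0000e-02  8.9680e+01] F [-0.06  0.3  -6.7 ] w 0.0171
t=13.82 shift m [ 0.0559  0.098  -0.0098] turn deg [ 0.17 -0.05  0.18]
t=13.82 shift m [-0.4465 -0.0087 -0.0106] turn deg [ 0.17 -0.05  0.18]
```

View pics/w10.png

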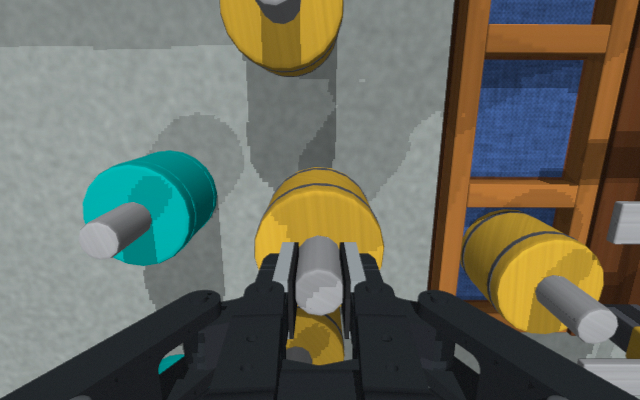

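Loaded too, at 6.7 N (about 0.68 kg), so it goes to the middle bay.

```bash
python3 -m crank '[{"tx":0.005,"ty":0.015,"tz":-0.008,"ax":0,"ay":0,"az":0,"gripper":1},{"tx":0.015,"ty":0.04,"tz":-0.01,"ax":0,"ay":0,"az":0,"gripper":1},{"tx":0.035,"ty":0.065,"tz":-0.01,"ax":0,"ay":0,"az":0,"gripper":1},{"tx":0.053,"ty":0.085,"tz":-0.01,"ax":0.2,"ay":0,"az":0,"gripper":1},{"tx":0.056,"ty":0.09,"tz":-0.01,"ax":0.2,"ay":0,"az":0,"gripper":1}]' 80;python3 -c "
from h import *
st()
plan([.5807,.1268,.14],89.5)
s,T=wrist('w11');W=world(s,T)
hsv=cv2.cvtColor(s['img'],cv2.COLOR_RGB2HSV)
b=(hsv[...,0]>100)&(hsv[...,0]<125)&(hsv[...,1]>80)&(W[...,2]<.03)
nn,l,stt,c=cv2.connectedComponentsWithStats(b.astype(np.uint8))
for i in range(1,nn):
    if stt[i,4]>300:
        p=W[l==i];print('blue',c[i],stt[i,4],p.min(0),p.max(0),(p.min(0)+p.max(0))/2)
"
```

```text
time_s: 14.28
eef_pos: [0.5391, 0.1289, 0.295]
tcp_rot: [-3.141, -0.002, 1.566]
force: [0.1, -0.0, -6.8]
grip_width: 0.0175
t=14.28 grasp [0.5391 0.1292 0.14  ] rot [-1.7999e+02 -1.0000e-01  8.9720e+01] F [ 0.12 -0.05 -6.78] w 0.0175
t=14.28 shift m [-0.0019  0.0416 -0.    ] turn deg [-0.01 -0.1   0.22]
blue [384.9972179   58.66933966] 12221 [0.5475447  0.18438252 0.00876572] [0.61630101 0.25977143 0.01421036] [0.58192286 0.22207697 0.01148804]
blue [389.97127469 189.35808716] 6127 [0.54769792 0.08841798 0.0089736 ] [0.61514624 0.16482659 0.01384988] [0.58142208 0.12662229 0.01141174]
blue [407.35275081 287.47572816] 309 [0.59211951 0.04399504 0.00990001] [0.61384676 0.06275983 0.02020223] [0.60298313 0.05337744 0.01505112]
```

Bay 2 is centred at (0.581, 0.1267) and bay 3 at (0.582, 0.222). Moving in and lowering.

```bash
python3 -m crank '[{"tx":-0.002,"ty":0.015,"tz":0,"ax":0,"ay":0,"az":0,"gripper":1},{"tx":-0.002,"ty":0.032,"tz":0,"ax":0,"ay":0,"az":0,"gripper":1},{"tx":-0.002,"ty":0.042,"tz":0,"ax":0,"ay":0,"az":0,"gripper":1},{"tx":-0.002,"ty":0.042,"tz":0.01,"ax":0,"ay":0,"az":0,"gripper":1},{"tx":-0.002,"ty":0.042,"tz":0.02,"ax":0,"ay":0,"az":0,"gripper":1}]' 80;python3 -c "
from h import *
st()
plan([.581,.1268,.101],89.5)
"
```

```text
time_s: 14.75
eef_pos: [0.5806, 0.126, 0.2741]
tcp_rot: [-3.141, -0.001, 1.566]
force: [0.4, 0.3, -7.3]
grip_width: 0.0174
t=14.75 grasp [0.5805 0.1262 0.1191] rot [-1.7995e+02 -7.0000e-02  8.9720e+01] F [ 0.45  0.31 -7.28] w 0.0174
t=14.75 shift m [0.0008 0.0004 0.0181] turn deg [-0.05 -0.07  0.22]
```

```bash
python3 -m crank '[{"tx":0.001,"ty":0,"tz":0.008,"ax":0,"ay":0,"az":0,"gripper":1},{"tx":0.001,"ty":0,"tz":0.014,"ax":0,"ay":0,"az":0,"gripper":1},{"tx":0.001,"ty":0,"tz":0.017,"ax":0,"ay":0,"az":0,"gripper":1},{"tx":0.001,"ty":0,"tz":0.0185,"ax":0,"ay":0,"az":0,"gripper":1},{"tx":0.001,"ty":0,"tz":0.0195,"ax":0,"ay":0,"az":0,"gripper":1}]' 80;python3 -c "
from h import *
st()
"
```

```text
time_s: 15.17
eef_pos: [0.5804, 0.127, 0.2554]
tcp_rot: [-3.141, -0.001, 1.566]
force: [-8.9, -1.8, 9.5]
grip_width: 0.0176
t=15.17 grasp [0.5803 0.1272 0.1004] rot [-1.7996e+02 -7.0000e-02  8.9730e+01] F [-8.86 -1.84  9.52] w 0.0176
```

```bash
python3 -m crank '[{"tx":0,"ty":0,"tz":-0.0005,"ax":0,"ay":0,"az":0,"gripper":0.2},{"tx":0,"ty":0,"tz":-0.0005,"ax":0,"ay":0,"az":0,"gripper":-0.2},{"tx":0,"ty":0,"tz":-0.0005,"ax":0,"ay":0,"az":0,"gripper":-0.2},{"tx":0,"ty":0,"tz":-0.02,"ax":0,"ay":0,"az":0,"gripper":-0.2},{"tx":0,"ty":0,"tz":-0.06,"ax":0,"ay":0,"az":0,"gripper":-0.2}]' 80;python3 -m crank '[{"tx":0.01,"ty":-0.02,"tz":-0.03,"ax":0,"ay":0,"az":0,"gripper":-0.5},{"tx":0.02,"ty":-0.06,"tz":-0.06,"ax":0,"ay":0,"az":0,"gripper":-0.5},{"tx":0.03,"ty":-0.1,"tz":-0.08,"ax":0,"ay":0,"az":0,"gripper":-0.5},{"tx":0.03,"ty":-0.13,"tz":-0.08,"ax":0,"ay":0,"az":0,"gripper":-0.5},{"tx":0.03,"ty":-0.13,"tz":-0.08,"ax":0,"ay":0,"az":0,"gripper":-0.5}]' 80;python3 -c "
from h import *
st()
s,T=wrist('w12');W=world(s,T)
for o in shells(s,W):print(*o)
plan([.428,.187,.135],89.5)
"
```

```text
time_s: 15.58
eef_pos: [0.5798, 0.1269, 0.3118]
tcp_rot: [-3.134, -0.0, 1.566]
force: [0.8, -0.2, 0.4]
grip_width: 0.0514
time_s: 16.0
eef_pos: [0.4459, 0.1579, 0.3967]
tcp_rot: [-3.14, -0.002, 1.568]
force: [0.4, -0.2, -0.1]
grip_width: 0.0639
t=16.00 grasp [0.4457 0.1582 0.2417] rot [-1.7991e+02 -1.3000e-01  8.9810e+01] F [ 0.4  -0.19 -0.12] w 0.0639
[578.  56.] 434 [0.6579 0.2607 0.0673] [0.028 0.024 0.015] [0.6555 0.2602 0.0913] 1841
[301. 147.] 3366 [0.4277 0.1865 0.0577] [0.06  0.061 0.015] [0.428  0.1875 0.0961] 572
[465. 212.] 3332 [0.5777 0.1275 0.0592] [0.062 0.061 0.028] [0.5723 0.1317 0.0932] 395
[472. 289.] 874 [0.5869 0.0516 0.0589] [0.042 0.031 0.028] [0.6024 0.0724 0.0826] 134
[307. 341.] 1853 [ 0.4309 -0.0088  0.0582] [0.06  0.045 0.026] [ 0.4321 -0.0094  0.082 ] 38
t=16.05 shift m [ 0.029  -0.0198  0.1056] turn deg [-0.11 -0.1   0.32]
```

View pics/w12.png

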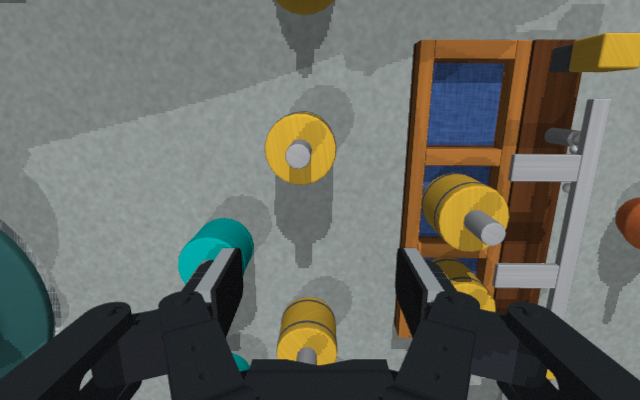

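Two shells now stand in bays, at px (465,212) and (460,290). The next one stands alone at px (300,148), world (0.428, 0.187).

```bash
python3 -m crank '[{"tx":0.015,"ty":-0.01,"tz":0.03,"ax":0,"ay":0,"az":0,"gripper":-0.5},{"tx":0.029,"ty":-0.019,"tz":0.06,"ax":0,"ay":0,"az":0,"gripper":-0.5},{"tx":0.029,"ty":-0.019,"tz":0.1,"ax":0,"ay":0,"az":0,"gripper":-0.5},{"tx":0.029,"ty":-0.019,"tz":0.11,"ax":-0.1,"ay":0,"az":0,"gripper":-0.5},{"tx":0.029,"ty":-0.019,"tz":0.11,"ax":-0.1,"ay":0,"az":0,"gripper":-0.5}]' 80;python3 -c "
from h import *
st()
s,T=wrist('w13');W=world(s,T)
for o in shells(s,W):print(*o)
plan([.428,.1868,.09],89.5)
"
```

```text
time_s: 16.47
eef_pos: [0.4287, 0.1868, 0.2829]
tcp_rot: [-3.137, 0.0, 1.568]
force: [0.4, 0.4, 0.1]
grip_width: 0.0642
t=16.47 grasp [0.428  0.1867 0.1279] rot [-1.7973e+02  1.0000e-02  8.9820e+01] F [0.42 0.4  0.12] w 0.0642
[321. 216.] 6681 [0.4277 0.1866 0.0595] [0.061 0.061 0.029] [0.4277 0.1887 0.0948] 1605
[539. 278.] 1172 [0.5707 0.1393 0.0525] [0.048 0.038 0.015] [0.5749 0.135  0.0931] 1052
[586. 301.] 3834 [0.5796 0.138  0.0669] [0.059 0.04  0.012] [0.5749 0.135  0.0931] 1052
[502. 397.] 38 [0.5538 0.0541 0.0475] [0.005 0.005 0.005] None 0
t=16.52 shift m [-0.     -0.0013  0.0405] turn deg [-0.11 -0.05  0.3 ]
```

View pics/w13.png

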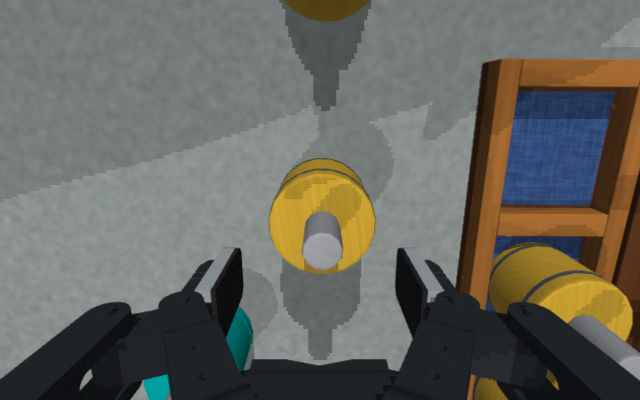

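The stem is at px (322,250), centred. Descending, closing and lifting.

```bash
python3 -m crank '[{"tx":0,"ty":-0.0005,"tz":0.02,"ax":-0.1,"ay":0,"az":0,"gripper":-0.4},{"tx":0,"ty":-0.0005,"tz":0.037,"ax":-0.1,"ay":0,"az":0,"gripper":-0.4},{"tx":0,"ty":-0.0005,"tz":0.039,"ax":-0.1,"ay":0,"az":0,"gripper":-0.4},{"tx":0,"ty":-0.0005,"tz":0.039,"ax":-0.1,"ay":0,"az":0,"gripper":-0.2},{"tx":0,"ty":-0.0005,"tz":0.039,"ax":-0.1,"ay":0,"az":0,"gripper":0}]' 80;python3 -m crank '[{"tx":0,"ty":0,"tz":0,"ax":0,"ay":0,"az":0,"gripper":1},{"tx":0,"ty":0,"tz":0,"ax":0,"ay":0,"az":0,"gripper":1},{"tx":0,"ty":0,"tz":0,"ax":0,"ay":0,"az":0,"gripper":1},{"tx":0,"ty":0,"tz":0,"ax":0,"ay":0,"az":0,"gripper":1},{"tx":0,"ty":0,"tz":0,"ax":0,"ay":0,"az":0,"gripper":1}]' 80;python3 -m crank '[{"tx":0,"ty":0,"tz":-0.015,"ax":0,"ay":0,"az":0,"gripper":1},{"tx":0,"ty":0,"tz":-0.03,"ax":0,"ay":0,"az":0,"gripper":1},{"tx":0,"ty":0,"tz":-0.04,"ax":0,"ay":0,"az":0,"gripper":1},{"tx":0,"ty":0,"tz":-0.04,"ax":0,"ay":0,"az":0,"gripper":1},{"tx":0,"ty":0,"tz":-0.04,"ax":0,"ay":0,"az":0,"gripper":1}]' 80;python3 -m crank '[{"tx":0,"ty":0,"tz":0,"ax":0,"ay":0,"az":0,"gripper":1},{"tx":0,"ty":0,"tz":0,"ax":0,"ay":0,"az":0,"gripper":1},{"tx":0,"ty":0,"tz":0,"ax":0,"ay":0,"az":0,"gripper":1},{"tx":0,"ty":0,"tz":0,"ax":0,"ay":0,"az":0,"gripper":1},{"tx":0,"ty":0,"tz":0,"ax":0,"ay":0,"az":0,"gripper":1}]' 80;python3 -c "
from h import *
st()
plan([.545,.2225,.14],89.5)
plan([.4725-.037,-.338-.037,.14],89.5)
s,T=wrist('w14');W=world(s,T)
"
```

```text
time_s: 16.93
eef_pos: [0.4295, 0.1869, 0.2486]
tcp_rot: [3.14, -0.002, 1.567]
force: [-0.6, -0.4, 0.2]
grip_width: 0.0427
time_s: 17.35
eef_pos: [0.4299, 0.187, 0.2507]
tcp_rot: [3.138, -0.003, 1.567]
force: [-4.1, -0.6, 11.9]
grip_width: 0.017
time_s: 17.77
eef_pos: [0.4297, 0.1869, 0.2909]
tcp_rot: [3.137, -0.003, 1.567]
force: [-0.0, -0.9, -2.4]
grip_width: 0.0172
time_s: 18.18
eef_pos: [0.4297, 0.1869, 0.2906]
tcp_rot: [3.137, -0.003, 1.567]
force: [0.9, 1.2, -1.5]
grip_width: 0.0169
t=18.18 grasp [0.4304 0.1874 0.1356] rot [ 1.7975e+02 -1.6000e-01  8.9770e+01] F [ 0.94  1.15 -1.45] w 0.0169
t=18.18 shift m [ 0.036   0.1151 -0.0038] turn deg [ 0.25 -0.16  0.27]
t=18.18 shift m [-0.5619  0.008  -0.0059] turn deg [ 0.25 -0.16  0.27]
```

View pics/w14.png

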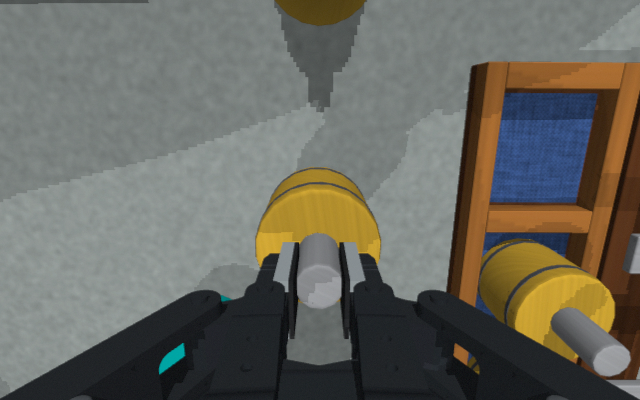

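The shell is empty (about 1.5–2.4 N). Before carrying it down the corridor at x≈0.506, I'll check that nothing has been knocked.

```bash
python3 -c "
from h import *
s=snap('scene','s2');W=world(s)
for o in shells(s,W):
  if abs(o[2][1])<.4 and .35<o[2][0]<.75: print(*o)
plan([.506,.1,.145],90)
"
```

```text
[319. 175.] 217 [ 0.4379 -0.121   0.055 ] [0.061 0.061 0.02 ] [ 0.4379 -0.121   0.0917] 50
[352. 184.] 236 [ 0.436  -0.0182  0.0547] [0.06  0.059 0.019] [ 0.4361 -0.0177  0.0911] 52
[423. 207.] 163 [0.4459 0.1877 0.06  ] [0.037 0.057 0.03 ] [0.4473 0.188  0.0957] 279
[351. 225.] 340 [0.5831 0.0343 0.0598] [0.06  0.062 0.029] [0.5859 0.036  0.0939] 63
[480. 220.] 56 [0.4373 0.3407 0.0547] [0.021 0.018 0.019] None 0
[385. 236.] 377 [0.5831 0.1267 0.0593] [0.061 0.061 0.028] [0.5857 0.1276 0.0956] 67
[323. 242.] 50 [ 0.6665 -0.0089  0.062 ] [0.023 0.023 0.026] [ 0.6616 -0.0084  0.0873] 174
[427. 278.] 51 [0.6748 0.2603 0.0646] [0.01  0.024 0.021] [0.6654 0.2606 0.0903] 136
t=18.28 shift m [-0.0866  0.0766 -0.0091] turn deg [ 0.26 -0.17 -0.22]
```

View pics/s2.png

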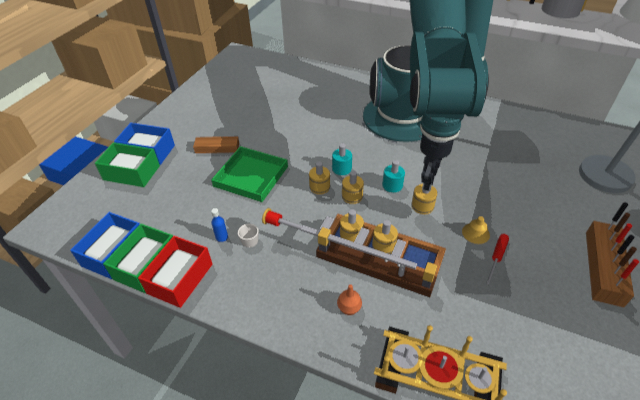

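Nothing has been knocked: the two shells at px (319,178) and (352,187) have not moved, and two stand in bays. Carrying along the corridor.

```bash
python3 -m crank '[{"tx":0,"ty":0.02,"tz":-0.008,"ax":0.1,"ay":0,"az":0,"gripper":1},{"tx":-0.02,"ty":0.045,"tz":-0.009,"ax":0.2,"ay":-0.1,"az":0,"gripper":1},{"tx":-0.045,"ty":0.067,"tz":-0.009,"ax":0.2,"ay":-0.1,"az":0,"gripper":1},{"tx":-0.075,"ty":0.0766,"tz":-0.009,"ax":0.2,"ay":-0.1,"az":-0.2,"gripper":1},{"tx":-0.0866,"ty":0.0766,"tz":-0.009,"ax":0.2,"ay":-0.1,"az":-0.2,"gripper":1}]' 80;python3 -c "
from h import *
st()
plan([.506,-.06,.147],90)
"
```

```text
time_s: 18.7
eef_pos: [0.5074, 0.0975, 0.2996]
tcp_rot: [3.141, -0.0, 1.569]
force: [0.3, 0.3, -1.5]
grip_width: 0.0171
t=18.70 grasp [0.5075 0.0976 0.1446] rot [ 1.7996e+02 -1.0000e-02  8.9920e+01] F [ 0.34  0.33 -1.46] w 0.0171
t=18.70 shift m [-0.1575 -0.0012 -0.0025] turn deg [ 0.04 -0.01 -0.08]
```

```bash
python3 -m crank '[{"tx":-0.02,"ty":-0.0012,"tz":-0.002,"ax":0,"ay":0,"az":0,"gripper":1},{"tx":-0.055,"ty":-0.0012,"tz":-0.002,"ax":0,"ay":0,"az":0,"gripper":1},{"tx":-0.09,"ty":-0.0012,"tz":-0.002,"ax":0,"ay":0,"az":0,"gripper":1},{"tx":-0.125,"ty":-0.0012,"tz":-0.002,"ax":0,"ay":0,"az":0,"gripper":1},{"tx":-0.157,"ty":-0.0012,"tz":-0.002,"ax":0,"ay":0,"az":0,"gripper":1}]' 80;python3 -c "
from h import *
st()
plan([.506,-.22,.147],90)
"
```

```text
time_s: 19.12
eef_pos: [0.5054, -0.0611, 0.3016]
tcp_rot: [3.141, -0.0, 1.569]
force: [0.5, -0.1, -0.9]
grip_width: 0.0173
t=19.12 grasp [ 0.5056 -0.061   0.1466] rot [ 1.7994e+02 -1.0000e-02  8.9920e+01] F [ 0.49 -0.06 -0.88] w 0.0173
t=19.12 shift m [-0.1589  0.0008 -0.0004] turn deg [ 0.06 -0.01 -0.08]
```

```bash
python3 -m crank '[{"tx":-0.02,"ty":0.0008,"tz":0,"ax":0,"ay":0,"az":0,"gripper":1},{"tx":-0.055,"ty":0.0008,"tz":0,"ax":0,"ay":0,"az":0,"gripper":1},{"tx":-0.09,"ty":0.0008,"tz":0,"ax":0,"ay":0,"az":0,"gripper":1},{"tx":-0.125,"ty":0.0008,"tz":0,"ax":0,"ay":0,"az":0,"gripper":1},{"tx":-0.157,"ty":0.0008,"tz":0,"ax":0,"ay":0,"az":0,"gripper":1}]' 80;python3 -c "
from h import *
st()
t=snap('top','top2');W=world(t)
hsv=cv2.cvtColor(t['img'],cv2.COLOR_RGB2HSV)
g=(abs(hsv[...,0].astype(int)-65)<12)&(hsv[...,1]>130)&(abs(W[...,0]-.47)<.15)&(abs(W[...,1]+.34)<.12)
p=W[g];print(len(p),p.min(0),p.max(0))
r=p[p[:,2]>.024];print('rim',r.min(0),r.max(0),(r.min(0)+r.max(0))/2)
print(cv2.minAreaRect((r[:,:2]*1000).astype(np.float32)))
plan([.4725+.037,-.338-.037,.147],90)
"
```

```text
time_s: 19.53
eef_pos: [0.5056, -0.2198, 0.3017]
tcp_rot: [3.14, -0.0, 1.569]
force: [-0.1, 0.4, -1.6]
grip_width: 0.0174
t=19.53 grasp [ 0.5058 -0.2198  0.1467] rot [179.93  -0.    89.91] F [-0.07  0.39 -1.58] w 0.0174
1379 [ 0.38588326 -0.42494557 -0.00292039] [ 0.55249139 -0.2227061   0.44225638]
rim [ 0.38588326 -0.42494557  0.02415644] [ 0.55249139 -0.2227061   0.44225638] [ 0.46918733 -0.32382583  0.23320641]
((469.036376953125, -323.56866455078125), (166.34774780273438, 202.23802185058594), 0.21196642518043518)
t=19.58 shift m [-0.1514  0.0045 -0.0002] turn deg [ 0.05  0.1  -0.19]
```

View pics/top2.png

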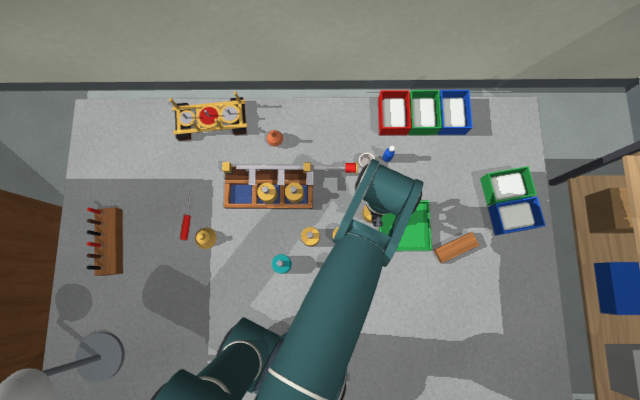

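```bash
python3 -m crank '[{"tx":-0.025,"ty":0.001,"tz":0,"ax":0,"ay":0,"az":0,"gripper":1},{"tx":-0.06,"ty":0.001,"tz":0,"ax":0,"ay":0,"az":0,"gripper":1},{"tx":-0.095,"ty":0.001,"tz":0,"ax":0,"ay":0,"az":0,"gripper":1},{"tx":-0.125,"ty":0.001,"tz":0,"ax":0,"ay":0,"az":0,"gripper":1},{"tx":-0.15,"ty":0.001,"tz":0,"ax":0,"ay":0,"az":0,"gripper":1}]' 80;python3 -c "
from h import *
st()
s,T=wrist('w15');W=world(s,T)
hsv=cv2.cvtColor(s['img'],cv2.COLOR_RGB2HSV)
g=(abs(hsv[...,0].astype(int)-65)<12)&(hsv[...,1]>130)
p=W[g]
r=p[(p[:,2]>.025)&(p[:,2]<.035)];print('rim',r.min(0),r.max(0))
f=p[(p[:,2]>-.002)&(p[:,2]<.009)];print('floor',f.min(0),f.max(0))
plan([.47+.037,-.3365-.037,.147],90)
"
```

```text
time_s: 20.0
eef_pos: [0.5057, -0.3754, 0.3016]
tcp_rot: [3.141, 0.002, 1.567]
force: [0.5, -0.6, -1.3]
grip_width: 0.0172
t=20.00 grasp [ 0.5058 -0.3757  0.1466] rot [1.7995e+02 1.0000e-01 8.9770e+01] F [ 0.51 -0.58 -1.26] w 0.0172
rim [ 0.38433981 -0.42206078  0.02501329] [ 0.55407985 -0.25240857  0.03358287]
floor [ 3.87526042e-01 -4.18184912e-01 -1.98124650e-04] [ 0.55988685 -0.25630614  0.00899913]
t=20.05 shift m [ 0.0048  0.0015 -0.0005] turn deg [ 0.04  0.18 -0.3 ]
```

View pics/w15.png

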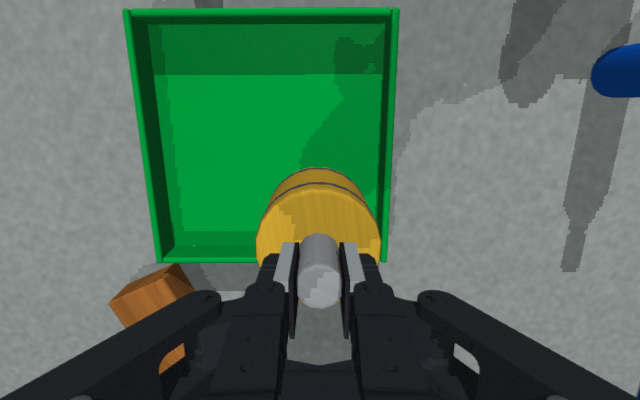

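The tray is at px (130–395, 15–262) and centred at (0.469, -0.337), so the shell is over its far right corner. Lowering to the floor.

```bash
python3 -m crank '[{"tx":0.002,"ty":0,"tz":0.012,"ax":0,"ay":0,"az":0,"gripper":1},{"tx":0.002,"ty":0,"tz":0.025,"ax":0,"ay":0,"az":0,"gripper":1},{"tx":0.002,"ty":0,"tz":0.036,"ax":0,"ay":0,"az":0,"gripper":1},{"tx":0.002,"ty":0,"tz":0.042,"ax":0,"ay":0,"az":0,"gripper":1},{"tx":0.002,"ty":0,"tz":0.043,"ax":0,"ay":0,"az":0,"gripper":1}]' 80;python3 -m crank '[{"tx":0,"ty":0,"tz":0.001,"ax":0,"ay":0,"az":0,"gripper":1},{"tx":0,"ty":0,"tz":0.002,"ax":0,"ay":0,"az":0,"gripper":1},{"tx":0,"ty":0,"tz":0.0025,"ax":0,"ay":0,"az":0,"gripper":1},{"tx":0,"ty":0,"tz":0.003,"ax":0,"ay":0,"az":0,"gripper":1},{"tx":0,"ty":0,"tz":0.003,"ax":0,"ay":0,"az":0,"gripper":1}]' 80
```

```text
time_s: 20.47
eef_pos: [0.5054, -0.3753, 0.2564]
tcp_rot: [-3.14, 0.001, 1.566]
force: [0.0, 0.6, -1.4]
grip_width: 0.0171
time_s: 20.88
eef_pos: [0.5056, -0.3753, 0.2558]
tcp_rot: [3.142, 0.003, 1.567]
force: [-6.4, 0.6, 13.7]
grip_width: 0.017
```

Seated at the expected height with +13.7 N. Releasing and heading toward the shell at (0.4325, -0.1215).

```bash
python3 -m crank '[{"tx":0,"ty":0,"tz":-0.0005,"ax":0,"ay":0,"az":0,"gripper":0.2},{"tx":0,"ty":0,"tz":-0.0005,"ax":0,"ay":0,"az":0,"gripper":-0.2},{"tx":0,"ty":0,"tz":-0.0005,"ax":0,"ay":0,"az":0,"gripper":-0.2},{"tx":0,"ty":0,"tz":-0.02,"ax":0,"ay":0,"az":0,"gripper":-0.2},{"tx":0,"ty":0,"tz":-0.06,"ax":0,"ay":0,"az":0,"gripper":-0.2}]' 80;python3 -m crank '[{"tx":0.03,"ty":-0.01,"tz":-0.03,"ax":0,"ay":0,"az":0,"gripper":-0.5},{"tx":0.07,"ty":-0.02,"tz":-0.06,"ax":0,"ay":0,"az":0,"gripper":-0.5},{"tx":0.11,"ty":-0.04,"tz":-0.08,"ax":0,"ay":0,"az":0,"gripper":-0.5},{"tx":0.15,"ty":-0.06,"tz":-0.08,"ax":0,"ay":0,"az":0,"gripper":-0.5},{"tx":0.18,"ty":-0.07,"tz":-0.08,"ax":0,"ay":0,"az":0,"gripper":-0.5}]' 80;python3 -c "
from h import *
st()
s,T=wrist('w16');W=world(s,T)
for o in shells(s,W):print(*o)
plan([.4325,-.1215,.13],89.5)
s=snap('scene','s3')
"
```

```text
time_s: 21.3
eef_pos: [0.5051, -0.3745, 0.3113]
tcp_rot: [-3.136, -0.001, 1.567]
force: [-0.4, -0.5, -0.3]
grip_width: 0.0512
time_s: 21.72
eef_pos: [0.438, -0.2004, 0.393]
tcp_rot: [-3.138, -0.0, 1.567]
force: [1.0, 1.0, -0.1]
grip_width: 0.0642
t=21.72 grasp [ 0.4374 -0.2004  0.238 ] rot [-1.7977e+02 -3.0000e-02  8.9760e+01] F [ 1.01  0.99 -0.1 ] w 0.0642
[315.  88.] 4001 [ 0.4323 -0.1224  0.058 ] [0.06  0.06  0.012] [ 0.432  -0.1225  0.097 ] 612
[383. 341.] 1614 [ 0.4987 -0.3636  0.0564] [0.055 0.037 0.023] [ 0.5032 -0.3681  0.0851] 85
t=21.77 shift m [ 0.0741 -0.0035  0.1086] turn deg [-0.22 -0.13  0.34]
```

View pics/w16.png

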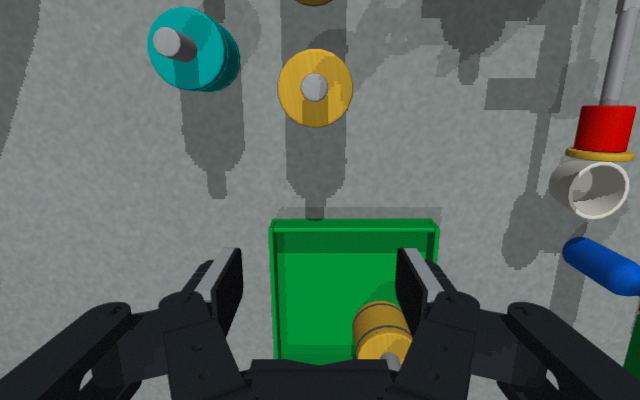

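View pics/s3.png

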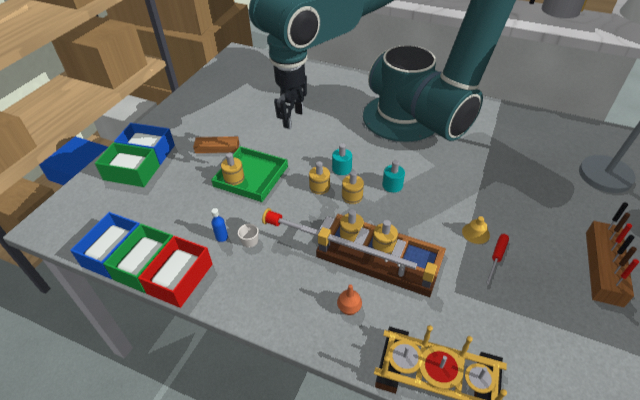

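The empty stands in the tray, at px (232,170) in the scene view. The next shell is at px (315,88) in the wrist view.

```bash
python3 -m crank '[{"tx":0.03,"ty":-0.002,"tz":0.02,"ax":0,"ay":0,"az":0,"gripper":-0.5},{"tx":0.06,"ty":-0.0035,"tz":0.05,"ax":0,"ay":0,"az":0,"gripper":-0.5},{"tx":0.074,"ty":-0.0035,"tz":0.085,"ax":-0.2,"ay":0,"az":0,"gripper":-0.5},{"tx":0.074,"ty":-0.0035,"tz":0.11,"ax":-0.2,"ay":0,"az":0,"gripper":-0.5},{"tx":0.074,"ty":-0.0035,"tz":0.11,"ax":-0.2,"ay":0,"az":0,"gripper":-0.5}]' 80;python3 -c "
from h import *
st()
s,T=wrist('w17');W=world(s,T)
for o in shells(s,W):print(*o)
plan([.4323,-.1223,.093],89.5)
"
```

```text
time_s: 22.23
eef_pos: [0.4327, -0.1229, 0.2782]
tcp_rot: [-3.136, -0.003, 1.571]
force: [-0.7, -0.2, -1.2]
grip_width: 0.0639
t=22.23 grasp [ 0.4318 -0.1225  0.1232] rot [-179.67   -0.18   90.03] F [-0.66 -0.2  -1.17] w 0.0639
[321.  45.] 7773 [ 0.4311 -0.0287  0.0628] [0.061 0.042 0.024] [ 0.4307 -0.0229  0.0956] 1664
[323. 218.] 6934 [ 0.4322 -0.122   0.0596] [0.061 0.061 0.028] [ 0.432  -0.1201  0.0948] 1707
t=22.28 shift m [ 0.0013 -0.001   0.0334] turn deg [-0.19 -0.12  0.48]
```

View pics/w17.png

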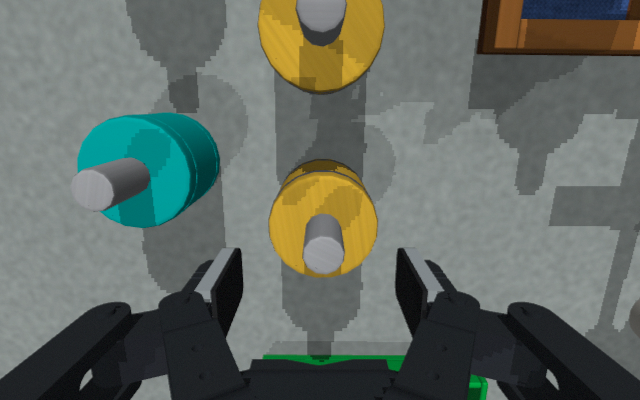

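The stem is at px (323,252), centred. Descending, gripping and lifting.

```bash
python3 -m crank '[{"tx":0.001,"ty":0,"tz":0.015,"ax":-0.2,"ay":0,"az":0.4,"gripper":-0.4},{"tx":0.001,"ty":0,"tz":0.03,"ax":-0.2,"ay":0,"az":0.4,"gripper":-0.4},{"tx":0.001,"ty":0,"tz":0.034,"ax":-0.2,"ay":0,"az":0.4,"gripper":-0.4},{"tx":0.001,"ty":0,"tz":0.034,"ax":-0.2,"ay":0,"az":0.4,"gripper":-0.2},{"tx":0.001,"ty":0,"tz":0.034,"ax":-0.2,"ay":0,"az":0.4,"gripper":0}]' 80;python3 -m crank '[{"tx":0,"ty":0,"tz":0,"ax":0,"ay":0,"az":0,"gripper":1},{"tx":0,"ty":0,"tz":0,"ax":0,"ay":0,"az":0,"gripper":1},{"tx":0,"ty":0,"tz":0,"ax":0,"ay":0,"az":0,"gripper":1},{"tx":0,"ty":0,"tz":0,"ax":0,"ay":0,"az":0,"gripper":1},{"tx":0,"ty":0,"tz":0,"ax":0,"ay":0,"az":0,"gripper":1}]' 80;python3 -m crank '[{"tx":0,"ty":0,"tz":-0.015,"ax":0,"ay":0,"az":0,"gripper":1},{"tx":0,"ty":0,"tz":-0.03,"ax":0,"ay":0,"az":0,"gripper":1},{"tx":0,"ty":0,"tz":-0.04,"ax":0,"ay":0,"az":0,"gripper":1},{"tx":0,"ty":0,"tz":-0.04,"ax":0,"ay":0,"az":0,"gripper":1},{"tx":0,"ty":0,"tz":-0.04,"ax":0,"ay":0,"az":0,"gripper":1}]' 80;python3 -m crank '[{"tx":0,"ty":0,"tz":0,"ax":0,"ay":0,"az":0,"gripper":1},{"tx":0,"ty":0,"tz":0,"ax":0,"ay":0,"az":0,"gripper":1},{"tx":0,"ty":0,"tz":0,"ax":0,"ay":0,"az":0,"gripper":1},{"tx":0,"ty":0,"tz":0,"ax":0,"ay":0,"az":0,"gripper":1},{"tx":0,"ty":0,"tz":0,"ax":0,"ay":0,"az":0,"gripper":1}]' 80;python3 -c "
from h import *
st()
plan([.432,-.3,.147],90)
s,T=wrist('w18')
"
```

```text
time_s: 22.7
eef_pos: [0.4337, -0.1231, 0.2491]
tcp_rot: [3.14, -0.002, 1.563]
force: [0.2, 0.4, 1.2]
grip_width: 0.0432
time_s: 23.12
eef_pos: [0.434, -0.1233, 0.2508]
tcp_rot: [3.139, -0.001, 1.563]
force: [-4.2, -0.7, 10.6]
grip_width: 0.0171
time_s: 23.53
eef_pos: [0.4339, -0.1234, 0.2911]
tcp_rot: [3.138, -0.0, 1.563]
force: [-0.0, 0.4, -2.2]
grip_width: 0.0171
time_s: 23.95
eef_pos: [0.4339, -0.1234, 0.2907]
tcp_rot: [3.138, -0.001, 1.563]
force: [-0.1, -0.3, -1.3]
grip_width: 0.0169
t=23.95 grasp [ 0.4344 -0.1233  0.1357] rot [ 1.7981e+02 -3.0000e-02  8.9550e+01] F [-0.07 -0.32 -1.33] w 0.0169
t=23.95 shift m [-0.1766 -0.0005 -0.0114] turn deg [ 0.19 -0.03 -0.45]
```

View pics/w18.png

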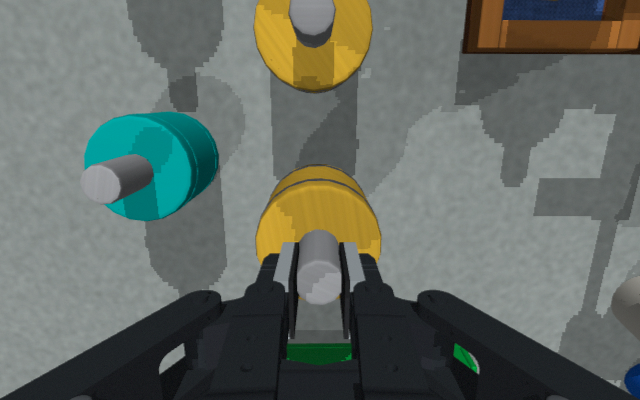

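Empty (about 1.3–2.2 N). It goes to the tray's near, robot-side corner, diagonally from the first one.

```bash
python3 -m crank '[{"tx":-0.02,"ty":-0.001,"tz":-0.008,"ax":0,"ay":0,"az":0,"gripper":1},{"tx":-0.05,"ty":-0.001,"tz":-0.011,"ax":0,"ay":0,"az":0,"gripper":1},{"tx":-0.085,"ty":-0.001,"tz":-0.011,"ax":0.2,"ay":0,"az":0,"gripper":1},{"tx":-0.12,"ty":-0.001,"tz":-0.011,"ax":0.2,"ay":0,"az":0,"gripper":1},{"tx":-0.15,"ty":-0.001,"tz":-0.011,"ax":0.2,"ay":0,"az":0,"gripper":1}]' 80;python3 -c "
from h import *
st()
plan([.432,-.3,.135],90)
"
```

```text
time_s: 24.42
eef_pos: [0.4314, -0.2753, 0.3018]
tcp_rot: [3.141, -0.0, 1.563]
force: [1.7, -0.0, -0.7]
grip_width: 0.0176
t=24.42 grasp [ 0.4314 -0.2753  0.1468] rot [ 1.7998e+02 -1.0000e-02  8.9550e+01] F [ 1.66 -0.01 -0.73] w 0.0176
t=24.42 shift m [-0.0247  0.0008  0.0118] turn deg [ 0.02 -0.01 -0.45]
```

```bash
python3 -m crank '[{"tx":-0.012,"ty":0.001,"tz":0,"ax":0,"ay":0,"az":0,"gripper":1},{"tx":-0.025,"ty":0.001,"tz":0.005,"ax":0,"ay":0,"az":0,"gripper":1},{"tx":-0.025,"ty":0.001,"tz":0.018,"ax":0,"ay":0,"az":0,"gripper":1},{"tx":-0.025,"ty":0.001,"tz":0.03,"ax":0,"ay":0,"az":0,"gripper":1},{"tx":-0.025,"ty":0.001,"tz":0.04,"ax":0,"ay":0,"az":0,"gripper":1}]' 80;python3 -c "
from h import *
st()
plan([.432,-.3,.1005],90)
s,T=wrist('w19')
"
```

```text
time_s: 24.83
eef_pos: [0.4321, -0.2993, 0.2597]
tcp_rot: [-3.141, -0.001, 1.564]
force: [0.2, 1.3, -2.1]
grip_width: 0.0168
t=24.83 grasp [ 0.4319 -0.299   0.1047] rot [-1.7995e+02 -8.0000e-02  8.9580e+01] F [ 0.17  1.32 -2.1 ] w 0.0168
t=24.83 shift m [-0.0007 -0.0001  0.0042] turn deg [-0.05 -0.08 -0.42]
```

View pics/w19.png

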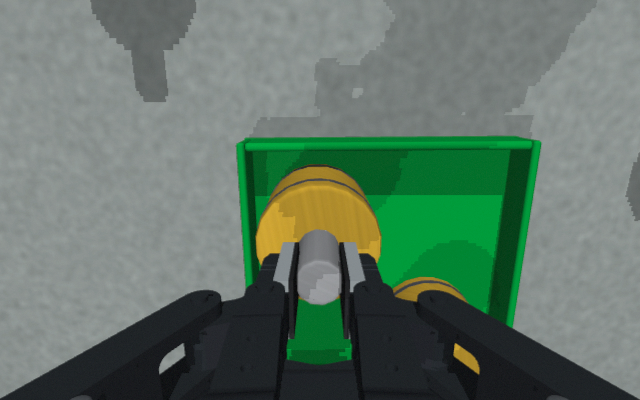

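The shell is inside the near-left corner of the tray, clear of the walls and the other empty. Finishing the lowering and releasing.

```bash
python3 -m crank '[{"tx":0,"ty":0,"tz":0.002,"ax":0,"ay":0,"az":0,"gripper":1},{"tx":0,"ty":0,"tz":0.004,"ax":0,"ay":0,"az":0,"gripper":1},{"tx":0,"ty":0,"tz":0.005,"ax":0,"ay":0,"az":0,"gripper":1},{"tx":0,"ty":0,"tz":0.006,"ax":0,"ay":0,"az":0,"gripper":1},{"tx":0,"ty":0,"tz":0.006,"ax":0,"ay":0,"az":0,"gripper":1}]' 80;python3 -c "
from h import *
st()
"
```

```text
time_s: 25.3
eef_pos: [0.4323, -0.2987, 0.256]
tcp_rot: [-3.141, 0.0, 1.565]
force: [-15.0, 7.4, 39.0]
grip_width: 0.017
t=25.30 grasp [ 0.4322 -0.2987  0.101 ] rot [-179.98    0.     89.66] F [-14.96   7.44  38.95] w 0.0170
```

I overshot slightly (39 N), so I'll relieve the load first and then release.

```bash
python3 -m crank '[{"tx":0,"ty":0,"tz":-0.0005,"ax":0,"ay":0,"az":0,"gripper":1},{"tx":0,"ty":0,"tz":-0.0005,"ax":0,"ay":0,"az":0,"gripper":0.3},{"tx":0,"ty":0,"tz":-0.0005,"ax":0,"ay":0,"az":0,"gripper":-0.2},{"tx":0,"ty":0,"tz":-0.0005,"ax":0,"ay":0,"az":0,"gripper":-0.2},{"tx":0,"ty":0,"tz":-0.03,"ax":0,"ay":0,"az":0,"gripper":-0.2}]' 80;python3 -m crank '[{"tx":0,"ty":0,"tz":-0.03,"ax":0,"ay":0,"az":0,"gripper":-0.5},{"tx":0.03,"ty":0,"tz":-0.06,"ax":0,"ay":0,"az":0,"gripper":-0.5},{"tx":0.07,"ty":0,"tz":-0.09,"ax":0,"ay":0,"az":0,"gripper":-0.5},{"tx":0.11,"ty":0,"tz":-0.1,"ax":0,"ay":0,"az":0,"gripper":-0.5},{"tx":0.15,"ty":0,"tz":-0.1,"ax":0,"ay":0,"az":0,"gripper":-0.5}]' 80;python3 -c "
from h import *
st()
plan([.4315,-.02,.14],89.5)
s=snap('scene','s4');W=world(s)
for o in shells(s,W):
  if abs(o[2][1])<.5 and .35<o[2][0]<.75: print(*o)
"
```

```text
time_s: 25.72
eef_pos: [0.4315, -0.2978, 0.2808]
tcp_rot: [-3.135, -0.005, 1.565]
force: [0.2, 0.8, -1.4]
grip_width: 0.0516
time_s: 26.13
eef_pos: [0.4327, -0.1533, 0.3837]
tcp_rot: [-3.138, -0.004, 1.564]
force: [0.9, 0.6, 0.2]
grip_width: 0.0641
t=26.13 grasp [ 0.4322 -0.1527  0.2287] rot [-179.79   -0.21   89.6 ] F [0.94 0.61 0.19] w 0.0641
t=26.13 shift m [ 0.1329 -0.0018  0.0892] turn deg [-0.21 -0.2   0.1 ]
[266. 159.] 230 [ 0.4377 -0.2972  0.0571] [0.06  0.063 0.024] [ 0.436  -0.2962  0.0936] 58
[231. 167.] 244 [ 0.5076 -0.3749  0.0574] [0.062 0.061 0.024] [ 0.5085 -0.375   0.0934] 62
[352. 185.] 235 [ 0.4356 -0.0167  0.0548] [0.061 0.059 0.019] [ 0.4363 -0.0175  0.0913] 53
[351. 225.] 336 [0.5841 0.0347 0.0597] [0.06  0.061 0.029] [0.5859 0.0367 0.0945] 61
[480. 220.] 57 [0.4363 0.3405 0.0542] [0.016 0.018 0.018] None 0
[385. 236.] 381 [0.5831 0.1267 0.0595] [0.06  0.061 0.029] [0.5855 0.1277 0.0952] 67
[323. 242.] 49 [ 0.6667 -0.0086  0.0622] [0.02  0.023 0.025] [ 0.6614 -0.0085  0.0872] 181
[427. 278.] 49 [0.6732 0.2602 0.0643] [0.012 0.024 0.021] [0.6652 0.2606 0.0899] 136
```

View pics/s4.png

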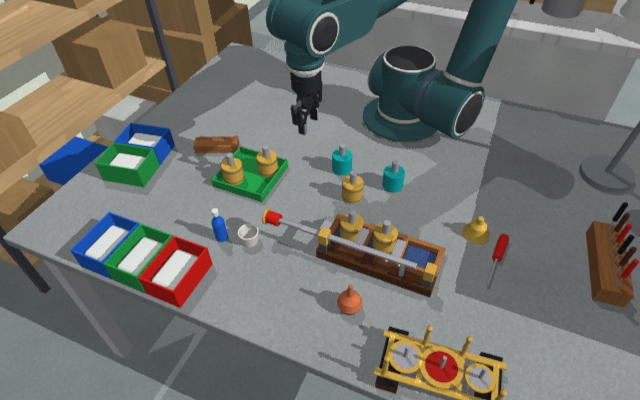

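Two empties stand in the tray and two loaded shells in bays; the last shell is at px (352,188).

```bash
python3 -m crank '[{"tx":0.035,"ty":-0.002,"tz":0,"ax":0,"ay":0,"az":0,"gripper":-0.5},{"tx":0.07,"ty":-0.002,"tz":0.02,"ax":0,"ay":0,"az":0,"gripper":-0.5},{"tx":0.105,"ty":-0.002,"tz":0.05,"ax":-0.2,"ay":-0.2,"az":0,"gripper":-0.5},{"tx":0.133,"ty":-0.002,"tz":0.085,"ax":-0.2,"ay":-0.2,"az":0,"gripper":-0.5},{"tx":0.133,"ty":-0.002,"tz":0.1,"ax":-0.2,"ay":-0.2,"az":0,"gripper":-0.5}]' 80;python3 -c "
from h import *
st()
s,T=wrist('w20');W=world(s,T)
for o in shells(s,W):print(*o)
plan([.4312,-.018,.093],89.5)
"
```

```text
time_s: 26.6
eef_pos: [0.43, -0.0111, 0.281]
tcp_rot: [-3.139, -0.004, 1.57]
force: [-0.7, -1.6, -1.2]
grip_width: 0.0642
t=26.60 grasp [ 0.4296 -0.0106  0.126 ] rot [-179.88   -0.21   89.94] F [-0.65 -1.59 -1.22] w 0.0642
[588.  13.] 723 [0.5692 0.1018 0.0527] [0.031 0.012 0.015] None 0
[621.   8.] 667 [0.5693 0.0997 0.0671] [0.023 0.008 0.013] None 0
[594. 146.] 8016 [0.5708 0.0351 0.0672] [0.048 0.062 0.012] [0.5702 0.035  0.0865] 896
[547. 134.] 1469 [0.5609 0.0362 0.0529] [0.028 0.059 0.016] [0.5702 0.035  0.0865] 896
[324. 229.] 6507 [ 0.4309 -0.018   0.0602] [0.061 0.061 0.027] [ 0.4306 -0.0161  0.0945] 1655
t=26.65 shift m [-0.0064  0.0019  0.0295] turn deg [-0.38 -0.21  0.47]
```

View pics/w20.png

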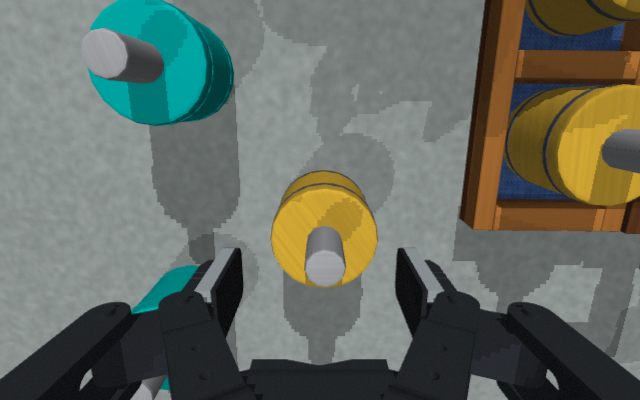

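The stem is at px (325,267), about 7 mm toward -y of the grasp. Correcting for that, then descending, gripping and lifting.

```bash
python3 -m crank '[{"tx":-0.007,"ty":0.001,"tz":0,"ax":-0.3,"ay":-0.2,"az":0.4,"gripper":-0.4},{"tx":-0.007,"ty":0.001,"tz":0.015,"ax":-0.3,"ay":-0.2,"az":0.4,"gripper":-0.4},{"tx":-0.007,"ty":0.001,"tz":0.03,"ax":-0.3,"ay":-0.2,"az":0.4,"gripper":-0.4},{"tx":-0.007,"ty":0.001,"tz":0.031,"ax":-0.3,"ay":-0.2,"az":0.4,"gripper":-0.3},{"tx":-0.007,"ty":0.001,"tz":0.031,"ax":-0.3,"ay":-0.2,"az":0.4,"gripper":0}]' 80;python3 -m crank '[{"tx":0,"ty":0,"tz":0,"ax":0,"ay":0,"az":0,"gripper":1},{"tx":0,"ty":0,"tz":0,"ax":0,"ay":0,"az":0,"gripper":1},{"tx":0,"ty":0,"tz":0,"ax":0,"ay":0,"az":0,"gripper":1},{"tx":0,"ty":0,"tz":0,"ax":0,"ay":0,"az":0,"gripper":1},{"tx":0,"ty":0,"tz":0,"ax":0,"ay":0,"az":0,"gripper":1}]' 80;python3 -m crank '[{"tx":0,"ty":0,"tz":-0.015,"ax":0,"ay":0,"az":0,"gripper":1},{"tx":0,"ty":0,"tz":-0.03,"ax":0,"ay":0,"az":0,"gripper":1},{"tx":0,"ty":0,"tz":-0.04,"ax":0,"ay":0,"az":0,"gripper":1},{"tx":0,"ty":0,"tz":-0.04,"ax":0,"ay":0,"az":0,"gripper":1},{"tx":0,"ty":0,"tz":-0.04,"ax":0,"ay":0,"az":0,"gripper":1}]' 80;python3 -m crank '[{"tx":0,"ty":0,"tz":0,"ax":0,"ay":0,"az":0,"gripper":1},{"tx":0,"ty":0,"tz":0,"ax":0,"ay":0,"az":0,"gripper":1},{"tx":0,"ty":0,"tz":0,"ax":0,"ay":0,"az":0,"gripper":1},{"tx":0,"ty":0,"tz":0,"ax":0,"ay":0,"az":0,"gripper":1},{"tx":0,"ty":0,"tz":0,"ax":0,"ay":0,"az":0,"gripper":1}]' 80;python3 -c "
from h import *
st()
plan([.506,.1,.147],90)
plan([.506,-.3,.147],90)
s,T=wrist('w21')
"
```

```text
time_s: 27.07
eef_pos: [0.4305, -0.0195, 0.2471]
tcp_rot: [-3.14, 0.0, 1.562]
force: [0.8, 0.3, -0.4]
grip_width: 0.0448
time_s: 27.48
eef_pos: [0.4311, -0.0198, 0.2488]
tcp_rot: [3.14, 0.001, 1.562]
force: [1.3, -0.0, 7.0]
grip_width: 0.0175
time_s: 27.9
eef_pos: [0.431, -0.0198, 0.289]
tcp_rot: [3.139, 0.001, 1.562]
force: [0.4, 0.8, -1.6]
grip_width: 0.0175
time_s: 28.32
eef_pos: [0.431, -0.0198, 0.2887]
tcp_rot: [3.14, 0.001, 1.562]
force: [0.1, -0.5, -1.3]
grip_width: 0.0171
t=28.32 grasp [ 0.4312 -0.0199  0.1337] rot [1.7991e+02 3.0000e-02 8.9490e+01] F [ 0.14 -0.46 -1.3 ] w 0.0171
t=28.32 shift m [ 0.1204  0.074  -0.0133] turn deg [ 0.09  0.03 -0.51]
t=28.32 shift m [-0.2796  0.0775 -0.013 ] turn deg [ 0.09  0.03 -0.51]
```

View pics/w21.png

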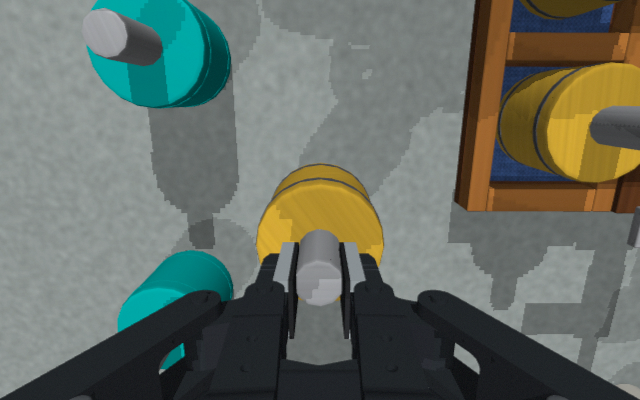

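Empty (about 1.3–1.6 N). It goes to the free robot-side far corner of the tray, (0.506, -0.300).

```bash
python3 -m crank '[{"tx":-0.015,"ty":0.015,"tz":-0.008,"ax":0,"ay":0,"az":0,"gripper":1},{"tx":-0.04,"ty":0.04,"tz":-0.013,"ax":0,"ay":0,"az":0,"gripper":1},{"tx":-0.07,"ty":0.06,"tz":-0.013,"ax":0.1,"ay":0,"az":0,"gripper":1},{"tx":-0.1,"ty":0.076,"tz":-0.013,"ax":0.1,"ay":0,"az":0,"gripper":1},{"tx":-0.13,"ty":0.076,"tz":-0.013,"ax":0.1,"ay":0,"az":0,"gripper":1}]' 80;python3 -c "
from h import *
st()
plan([.506,-.3,.147],90)
"
```

```text
time_s: 28.78
eef_pos: [0.5076, -0.152, 0.3018]
tcp_rot: [3.141, 0.001, 1.563]
force: [-0.2, 0.4, -2.3]
grip_width: 0.0172
t=28.78 grasp [ 0.5077 -0.1521  0.1468] rot [1.7998e+02 3.0000e-02 8.9530e+01] F [-0.24  0.41 -2.35] w 0.0172
t=28.78 shift m [-0.148  -0.0004 -0.0002] turn deg [ 0.02  0.03 -0.47]
```

```bash
python3 -m crank '[{"tx":-0.025,"ty":-0.0005,"tz":0,"ax":0,"ay":0,"az":0,"gripper":1},{"tx":-0.06,"ty":-0.0005,"tz":0,"ax":0,"ay":0,"az":0,"gripper":1},{"tx":-0.095,"ty":-0.0005,"tz":0,"ax":0,"ay":0,"az":0,"gripper":1},{"tx":-0.125,"ty":-0.0005,"tz":0,"ax":0,"ay":0,"az":0,"gripper":1},{"tx":-0.146,"ty":-0.0005,"tz":0,"ax":0,"ay":0,"az":0,"gripper":1}]' 80;python3 -c "
from h import *
st()
plan([.506,-.3,.104],90)
s,T=wrist('w22')
"
```

```text
time_s: 29.2
eef_pos: [0.5057, -0.3004, 0.3017]
tcp_rot: [3.141, 0.0, 1.561]
force: [0.4, 0.4, -1.8]
grip_width: 0.0171
t=29.20 grasp [ 0.5057 -0.3004  0.1467] rot [1.7998e+02 1.0000e-02 8.9460e+01] F [ 0.45  0.38 -1.81] w 0.0171
t=29.20 shift m [0.0004 0.0003 0.0427] turn deg [ 0.02  0.01 -0.54]
```

View pics/w22.png

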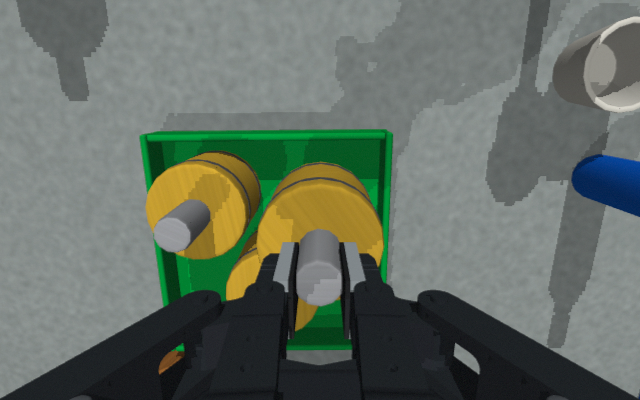

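The first empty has moved: it now shows at px (270,285) instead of straight behind this one, so it was knocked. Measuring it before lowering.

```bash
python3 -c "
from h import *
s,T=wrist();W=world(s,T)
hsv=cv2.cvtColor(s['img'],cv2.COLOR_RGB2HSV)
m=(hsv[...,0]>12)&(hsv[...,0]<32)&(hsv[...,1]>110)&(W[...,2]>.055)&(W[...,2]<.072)&(W[...,1]<-.32)
p=W[m];print(len(p),p.min(0),p.max(0))
c,r=cv2.minEnclosingCircle((p[:,:2]*1000).astype(np.float32));print(c,r)
s=snap('scene','s5');W=world(s)
for o in shells(s,W):
  if abs(o[2][1])<.5 and .35<o[2][0]<.75: print(*o)
"
```

```text
1785 [ 0.41305802 -0.38546219  0.05543731] [ 0.50155391 -0.32000344  0.06783552]
(454.8626708984375, -349.61846923828125) 50.11228942871094
[269. 159.] 168 [ 0.4359 -0.2938  0.0569] [0.059 0.056 0.023] [ 0.4358 -0.2954  0.0943] 54
[236. 163.] 110 [ 0.4834 -0.366   0.0565] [0.048 0.043 0.023] [ 0.4795 -0.3569  0.0933] 50
[254. 176.] 106 [ 0.5162 -0.296   0.0633] [0.049 0.056 0.023] [ 0.5275 -0.2862  0.0923] 133
[351. 225.] 341 [0.5835 0.0349 0.0595] [0.06  0.06  0.029] [0.5853 0.0358 0.095 ] 63
[480. 220.] 58 [0.4362 0.3407 0.055 ] [0.019 0.02  0.02 ] None 0
[385. 236.] 386 [0.5842 0.1265 0.0594] [0.059 0.062 0.028] [0.5854 0.1273 0.0952] 67
[323. 242.] 48 [ 0.6659 -0.0087  0.0614] [0.02  0.024 0.026] [ 0.6613 -0.0078  0.0869] 191
[427. 278.] 49 [0.6759 0.2602 0.0633] [0.011 0.024 0.023] [0.6655 0.2607 0.0898] 140
```

View pics/s5.png

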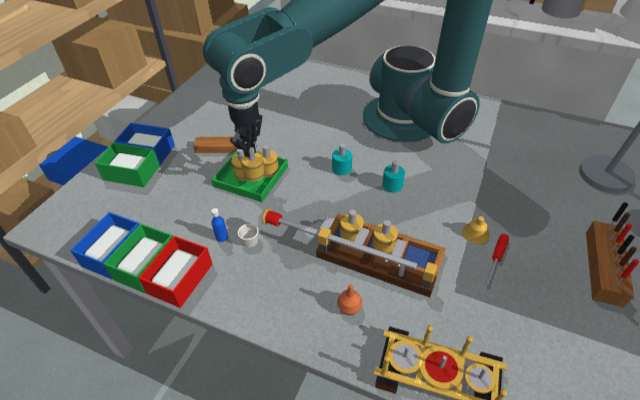

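The knocked empty is still upright, now near (0.475, -0.358). I'll place this one a little farther into its corner, at (0.511, -0.294), for clearance.

```bash
python3 -m crank '[{"tx":0.006,"ty":0.005,"tz":0,"ax":0,"ay":0,"az":-0.3,"gripper":1},{"tx":0.0065,"ty":0.0055,"tz":0,"ax":0,"ay":0,"az":-0.3,"gripper":1},{"tx":0.0065,"ty":0.0055,"tz":0,"ax":0,"ay":0,"az":-0.3,"gripper":1},{"tx":0.0065,"ty":0.0055,"tz":0,"ax":0,"ay":0,"az":-0.3,"gripper":1},{"tx":0.0065,"ty":0.0055,"tz":0,"ax":0,"ay":0,"az":-0.3,"gripper":1}]' 80;python3 -c "
from h import *
st()
plan([.511,-.294,.104],90)
s,T=wrist('w23');W=world(s,T)
s=snap('scene');cv2.imwrite('pics/s6z.png',cv2.resize(s['img'][120:210,190:310,::-1],None,fx=6,fy=6,interpolation=cv2.INTER_CUBIC))
"
```

```text
time_s: 29.77
eef_pos: [0.5114, -0.2921, 0.3015]
tcp_rot: [-3.141, 0.0, 1.567]
force: [0.4, 0.2, -1.9]
grip_width: 0.0171
t=29.77 grasp [ 0.5114 -0.2921  0.1465] rot [-1.7999e+02  1.0000e-02  8.9760e+01] F [ 0.39  0.23 -1.87] w 0.0171
t=29.77 shift m [-0.0019 -0.0004  0.0425] turn deg [-0.01  0.01 -0.24]
```

View pics/w23.png

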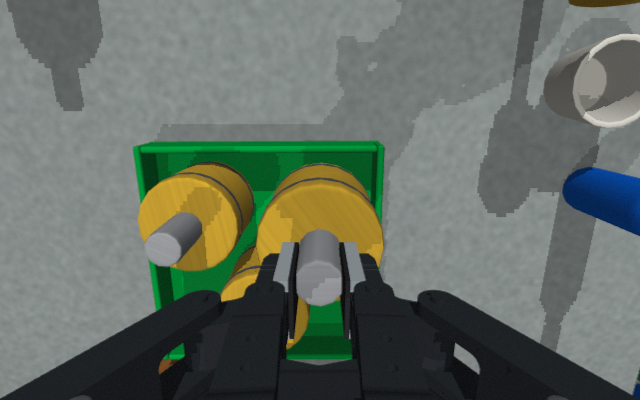

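View pics/s6z.png

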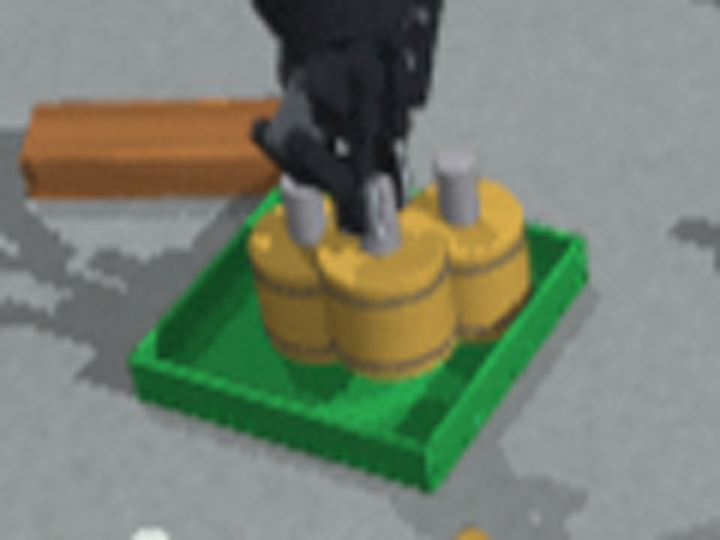

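All of them are upright and there is a gap. Lowering.

```bash
python3 -m crank '[{"tx":-0.001,"ty":0,"tz":0.012,"ax":0,"ay":0,"az":0,"gripper":1},{"tx":-0.001,"ty":0,"tz":0.025,"ax":0,"ay":0,"az":0,"gripper":1},{"tx":-0.001,"ty":0,"tz":0.036,"ax":0,"ay":0,"az":0,"gripper":1},{"tx":-0.001,"ty":0,"tz":0.044,"ax":0,"ay":0,"az":0,"gripper":1},{"tx":-0.001,"ty":0,"tz":0.045,"ax":0,"ay":0,"az":0,"gripper":1}]' 80;python3 -m crank '[{"tx":0,"ty":0,"tz":0.001,"ax":0,"ay":0,"az":0,"gripper":1},{"tx":0,"ty":0,"tz":0.0015,"ax":0,"ay":0,"az":0,"gripper":1},{"tx":0,"ty":0,"tz":0.002,"ax":0,"ay":0,"az":0,"gripper":1},{"tx":0,"ty":0,"tz":0.002,"ax":0,"ay":0,"az":0,"gripper":1},{"tx":0,"ty":0,"tz":0.002,"ax":0,"ay":0,"az":0,"gripper":1}]' 80
```

```text
time_s: 30.28
eef_pos: [0.5111, -0.2933, 0.2542]
tcp_rot: [-3.14, -0.001, 1.566]
force: [0.3, -0.2, -2.7]
grip_width: 0.017
time_s: 30.7
eef_pos: [0.5114, -0.2933, 0.2536]
tcp_rot: [-3.141, -0.0, 1.566]
force: [-0.9, 2.0, 7.9]
grip_width: 0.0169
```

Touching down at 7.9 N. Releasing, rising and inspecting.

```bash
python3 -m crank '[{"tx":0,"ty":0,"tz":0,"ax":0,"ay":0,"az":0,"gripper":0.2},{"tx":0,"ty":0,"tz":0,"ax":0,"ay":0,"az":0,"gripper":-0.1},{"tx":0,"ty":0,"tz":0,"ax":0,"ay":0,"az":0,"gripper":-0.1},{"tx":0,"ty":0,"tz":-0.02,"ax":0,"ay":0,"az":0,"gripper":-0.1},{"tx":0,"ty":0,"tz":-0.06,"ax":0,"ay":0,"az":0,"gripper":-0.1}]' 80;python3 -m crank '[{"tx":0.01,"ty":0.01,"tz":-0.04,"ax":0,"ay":0,"az":0,"gripper":-0.6},{"tx":0.04,"ty":0.03,"tz":-0.06,"ax":0,"ay":0,"az":0,"gripper":-0.6},{"tx":0.075,"ty":0.07,"tz":-0.06,"ax":0,"ay":0,"az":0,"gripper":-0.6},{"tx":0.11,"ty":0.1,"tz":-0.06,"ax":0,"ay":0,"az":0,"gripper":-0.6},{"tx":0.13,"ty":0.12,"tz":-0.06,"ax":0,"ay":0,"az":0,"gripper":-0.6}]' 80;python3 -c "
from h import *
st()
plan([.6565,-.1525,.125],89.5)
s,T=wrist('w24');W=world(s,T)
for o in shells(s,W):print(*o)
s=snap('scene');cv2.imwrite('pics/s7z.png',cv2.resize(s['img'][120:300,190:490,::-1],None,fx=2.6,fy=2.6,interpolation=cv2.INTER_CUBIC))
"
```

```text
time_s: 31.12
eef_pos: [0.5107, -0.293, 0.3095]
tcp_rot: [-3.134, -0.004, 1.566]
force: [1.6, -1.4, 0.5]
grip_width: 0.047
time_s: 31.53
eef_pos: [0.631, -0.1641, 0.3698]
tcp_rot: [-3.135, -0.004, 1.565]
force: [0.3, -0.3, -0.1]
grip_width: 0.0682
t=31.53 grasp [ 0.63   -0.1635  0.2148] rot [-179.65   -0.24   89.69] F [ 0.28 -0.33 -0.08] w 0.0682
t=31.53 shift m [0.0114 0.026  0.0897] turn deg [-0.36 -0.24  0.19]
[116. 302.] 295 [ 0.4345 -0.2746  0.05  ] [0.047 0.018 0.01 ] None 0
[ 87. 307.] 126 [ 0.4228 -0.2715  0.0618] [0.032 0.012 0.01 ] None 0
[123. 313.] 30 [ 0.4519 -0.2762  0.0591] [0.005 0.006 0.005] None 0
[222. 334.] 44 [ 0.5398 -0.2959  0.0616] [0.003 0.012 0.01 ] None 0
[142. 388.] 416 [ 0.4613 -0.3518  0.0687] [0.036 0.026 0.01 ] [ 0.4752 -0.3498  0.0801] 3
```

View pics/w24.png

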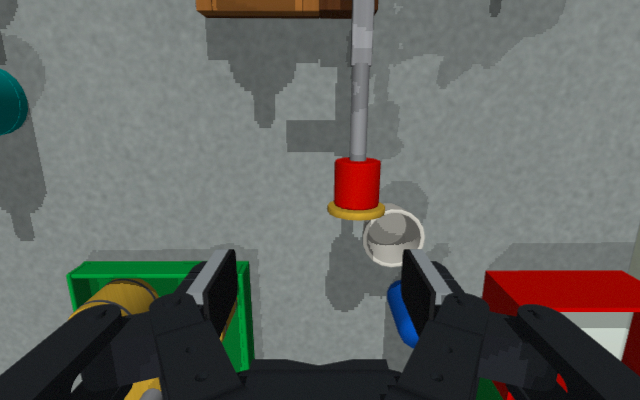

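View pics/s7z.png

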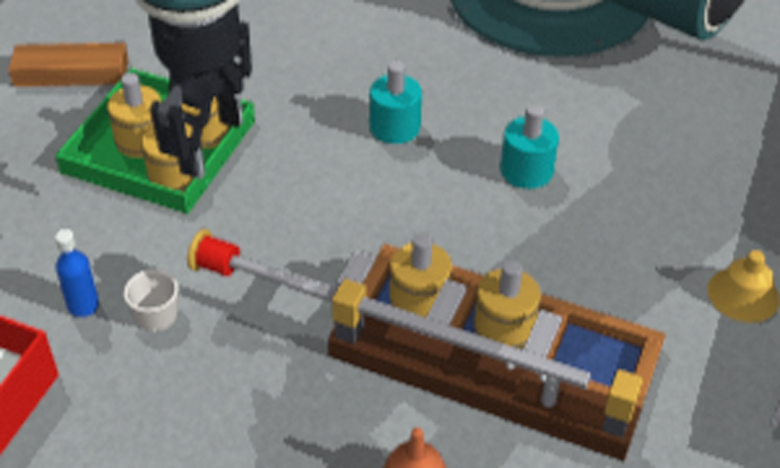

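Three empties stand in the tray and two loaded shells in bays, all upright. Now to close the bolt: the knob is at px (357,183). Moving over it.

```bash
python3 -m crank '[{"tx":0.006,"ty":0.015,"tz":0.02,"ax":-0.3,"ay":-0.2,"az":0,"gripper":-0.6},{"tx":0.0115,"ty":0.0265,"tz":0.05,"ax":-0.3,"ay":-0.2,"az":0,"gripper":-0.6},{"tx":0.0115,"ty":0.0265,"tz":0.08,"ax":-0.3,"ay":-0.2,"az":0,"gripper":-0.6},{"tx":0.0115,"ty":0.0265,"tz":0.095,"ax":-0.3,"ay":-0.2,"az":0,"gripper":-0.6},{"tx":0.0115,"ty":0.0265,"tz":0.095,"ax":-0.3,"ay":-0.2,"az":0,"gripper":-0.6}]' 60;python3 -c "
from h import *
st()
plan([.6565,-.1525,.078],89.5)
s,T=wrist('w25');W=world(s,T)
hsv=cv2.cvtColor(s['img'],cv2.COLOR_RGB2HSV)
red=((hsv[...,0]<6)|(hsv[...,0]>174))&(hsv[...,1]>180)&(W[...,2]>.06)&(W[...,2]<.11)&(W[...,1]>-.25)
p=W[red];print(p.min(0),p.max(0))
"
```

```text
time_s: 32.05
eef_pos: [0.6577, -0.1499, 0.2692]
tcp_rot: [-3.134, -0.004, 1.57]
force: [0.0, 0.4, -0.8]
grip_width: 0.0685
t=32.05 grasp [ 0.6565 -0.1494  0.1142] rot [-179.55   -0.2    89.94] F [ 0.05  0.4  -0.82] w 0.0685
t=32.05 shift m [-0.0027 -0.001   0.0362] turn deg [-0.45 -0.2   0.45]
[ 0.63946841 -0.16988869  0.06828781] [ 0.67241805 -0.13549371  0.09851265]
```

View pics/w25.png

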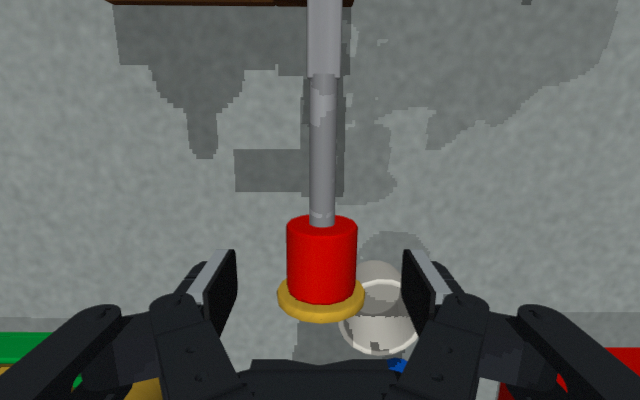

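The knob, at px (322,260), is centred at (0.656, -0.1527). Descending and gripping.

```bash
python3 -m crank '[{"tx":-0.003,"ty":-0.0012,"tz":0.015,"ax":-0.4,"ay":-0.2,"az":0.4,"gripper":-0.6},{"tx":-0.003,"ty":-0.0012,"tz":0.03,"ax":-0.4,"ay":-0.2,"az":0.4,"gripper":-0.6},{"tx":-0.003,"ty":-0.0012,"tz":0.037,"ax":-0.4,"ay":-0.2,"az":0.4,"gripper":-0.6},{"tx":-0.003,"ty":-0.0012,"tz":0.037,"ax":-0.4,"ay":-0.2,"az":0.4,"gripper":-0.6},{"tx":-0.003,"ty":-0.0012,"tz":0.037,"ax":-0.4,"ay":-0.2,"az":0.4,"gripper":-0.2}]' 60;python3 -m crank '[{"tx":0,"ty":0,"tz":0.0015,"ax":0,"ay":0,"az":0,"gripper":0},{"tx":0,"ty":0,"tz":0.0015,"ax":0,"ay":0,"az":0,"gripper":1},{"tx":0,"ty":0,"tz":0.0015,"ax":0,"ay":0,"az":0,"gripper":1},{"tx":0,"ty":0,"tz":0.0015,"ax":0,"ay":0,"az":0,"gripper":1},{"tx":0,"ty":0,"tz":0.0015,"ax":0,"ay":0,"az":0,"gripper":1}]' 60; python3 -c "
from h import *
st()"
```

```text
time_s: 32.52
eef_pos: [0.6568, -0.1532, 0.2357]
tcp_rot: [3.139, 0.001, 1.563]
force: [-1.2, -0.6, 0.3]
grip_width: 0.0578
time_s: 32.93
eef_pos: [0.6569, -0.1532, 0.2353]
tcp_rot: [3.138, 0.001, 1.563]
force: [-3.5, 0.4, 6.2]
grip_width: 0.0323
t=32.93 grasp [ 0.6574 -0.1534  0.0803] rot [1.7982e+02 6.0000e-02 8.9530e+01] F [-3.54  0.43  6.22] w 0.0323
```

Gripped. Pushing home in two calls.

```bash
python3 -m crank '[{"tx":0.005,"ty":0,"tz":0,"ax":0,"ay":0,"az":0,"gripper":1},{"tx":0.012,"ty":0,"tz":0,"ax":0,"ay":0,"az":0,"gripper":1},{"tx":0.019,"ty":0,"tz":0,"ax":0,"ay":0,"az":0,"gripper":1},{"tx":0.025,"ty":0,"tz":0,"ax":0,"ay":0,"az":0,"gripper":1},{"tx":0.025,"ty":0,"tz":0,"ax":0,"ay":0,"az":0,"gripper":1}]' 60;python3 -m crank '[{"tx":0.006,"ty":0,"tz":0,"ax":0,"ay":0,"az":0,"gripper":1},{"tx":0.012,"ty":0,"tz":0,"ax":0,"ay":0,"az":0,"gripper":1},{"tx":0.017,"ty":0,"tz":0,"ax":0,"ay":0,"az":0,"gripper":1},{"tx":0.023,"ty":0,"tz":0,"ax":0,"ay":0,"az":0,"gripper":1},{"tx":0.023,"ty":0,"tz":0,"ax":0,"ay":0,"az":0,"gripper":1}]' 60;python3 -m crank '[{"tx":0.001,"ty":0,"tz":0,"ax":0,"ay":0,"az":0,"gripper":1},{"tx":0.002,"ty":0,"tz":0,"ax":0,"ay":0,"az":0,"gripper":1},{"tx":0.003,"ty":0,"tz":0,"ax":0,"ay":0,"az":0,"gripper":1},{"tx":0.003,"ty":0,"tz":0,"ax":0,"ay":0,"az":0,"gripper":1},{"tx":0.003,"ty":0,"tz":0,"ax":0,"ay":0,"az":0,"gripper":1}]' 60
```

```text
time_s: 33.35
eef_pos: [0.6572, -0.127, 0.2354]
tcp_rot: [3.139, 0.001, 1.563]
force: [-1.4, 1.1, 0.8]
grip_width: 0.0322
time_s: 33.77
eef_pos: [0.6573, -0.1045, 0.2354]
tcp_rot: [3.138, 0.004, 1.563]
force: [0.4, -16.5, -2.2]
grip_width: 0.0322
time_s: 34.18
eef_pos: [0.6573, -0.1035, 0.2355]
tcp_rot: [3.138, 0.01, 1.562]
force: [0.8, -28.1, -2.6]
grip_width: 0.0327
```

It is against the stop, with 28 N and no further travel. Releasing and rising clear.

```bash
python3 -m crank '[{"tx":-0.001,"ty":0,"tz":0,"ax":0,"ay":0,"az":0,"gripper":0},{"tx":-0.001,"ty":0,"tz":0,"ax":0,"ay":0,"az":0,"gripper":-0.6},{"tx":-0.001,"ty":0,"tz":0,"ax":0,"ay":0,"az":0,"gripper":-0.6},{"tx":-0.001,"ty":0,"tz":0,"ax":0,"ay":0,"az":0,"gripper":-0.6},{"tx":-0.001,"ty":0,"tz":-0.03,"ax":0,"ay":0,"az":0,"gripper":-0.6}]' 60;python3 -m crank '[{"tx":0,"ty":0,"tz":-0.04,"ax":0,"ay":0,"az":0,"gripper":-0.6},{"tx":0,"ty":0,"tz":-0.08,"ax":0,"ay":0,"az":0,"gripper":-0.6},{"tx":0,"ty":-0.04,"tz":-0.12,"ax":0,"ay":0,"az":0,"gripper":-0.6},{"tx":0,"ty":-0.08,"tz":-0.16,"ax":0,"ay":0,"az":0,"gripper":-0.6},{"tx":0,"ty":-0.1,"tz":-0.18,"ax":0,"ay":0,"az":0,"gripper":-0.6}]' 60;python3 -c "
from h import *
st()
s,T=wrist('w26');W=world(s,T)
hsv=cv2.cvtColor(s['img'],cv2.COLOR_RGB2HSV)
red=((hsv[...,0]<6)|(hsv[...,0]>174))&(hsv[...,1]>180)&(W[...,2]>.06)&(W[...,2]<.11)&(W[...,1]>-.2)
p=W[red];print(p.min(0),p.max(0))
s=snap('scene');W=world(s)
for o in shells(s,W):
  if abs(o[2][1])<.5 and .35<o[2][0]<.75: print(*o)
cv2.imwrite('pics/s8z.png',cv2.resize(s['img'][120:300,190:490,::-1],None,fx=2.6,fy=2.6,interpolation=cv2.INTER_CUBIC))
"
```

```text
time_s: 34.6
eef_pos: [0.6562, -0.1036, 0.26]
tcp_rot: [-3.138, 0.008, 1.563]
force: [0.4, 0.9, -1.1]
grip_width: 0.0682
time_s: 35.02
eef_pos: [0.5673, -0.1009, 0.4299]
tcp_rot: [-3.138, 0.007, 1.564]
force: [0.3, -0.5, 0.2]
grip_width: 0.0683
t=35.02 grasp [ 0.5667 -0.1021  0.2749] rot [-179.77    0.43   89.58] F [ 0.28 -0.47  0.25] w 0.0683
[ 0.63922754 -0.12143894  0.07366837] [ 0.67120985 -0.08781645  0.09909161]
[255. 166.] 735 [ 0.474  -0.3236  0.0577] [0.143 0.126 0.025] [ 0.476  -0.3514  0.0908] 17
[344. 219.] 60 [0.5821 0.0157 0.0667] [0.04  0.024 0.015] [0.59   0.0339 0.0918] 80
[356. 226.] 205 [0.5838 0.0504 0.0591] [0.061 0.03  0.028] [0.5889 0.0355 0.0925] 75
[480. 220.] 57 [0.4353 0.3403 0.0554] [0.021 0.021 0.021] None 0
[377. 231.] 97 [0.5832 0.1082 0.0602] [0.049 0.025 0.027] [0.5882 0.1267 0.0938] 83
[391. 237.] 173 [0.5829 0.1452 0.0599] [0.057 0.024 0.029] [0.587  0.128  0.0946] 78
[323. 242.] 49 [ 0.6658 -0.0085  0.0607] [0.021 0.022 0.028] [ 0.6621 -0.0066  0.0876] 168
[427. 278.] 50 [0.6746 0.2603 0.0636] [0.011 0.024 0.022] [0.6651 0.2575 0.0884] 173
```

View pics/w26.png

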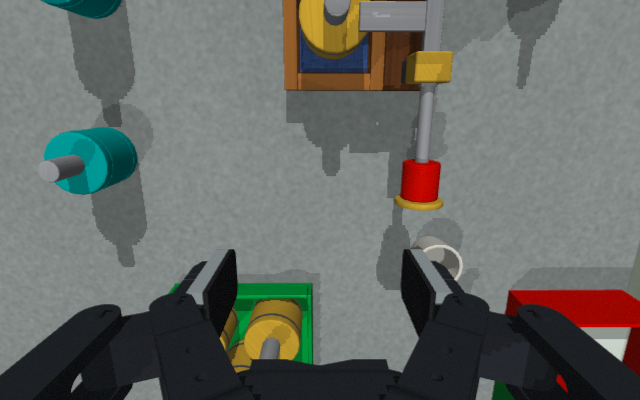

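View pics/s8z.png

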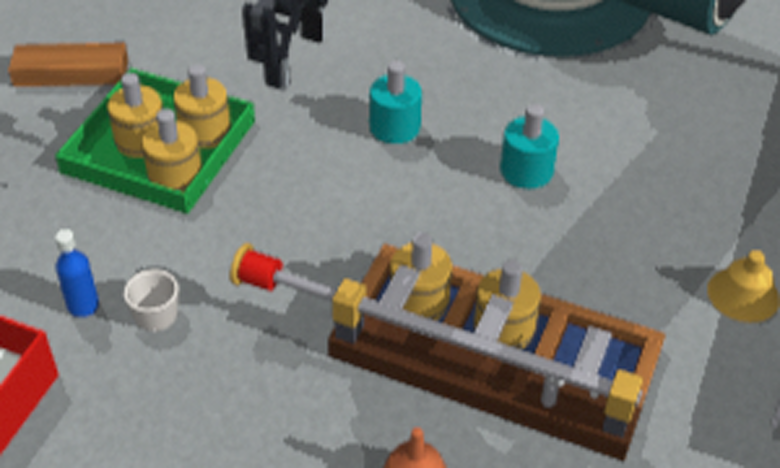

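The knob is back at its starting position (y -0.121 to -0.088, as measured at the start). Teeth lie over both loaded shells and all five shells are upright, so I'm handing in.

```bash
python3 -c "
from rig import manip
print(manip.hand_in())"
```

```text
the job is handed in; nothing more can be done
None
```

I finished the job and handed it in at about 35 s. I pulled the knob out to its stop (25 N), then lifted each shell by its stem to weigh it. Two read loaded, at about 5 N and 6.7 N, and went into the -y and middle bays. Three read empty, at roughly 1.3–2.4 N, and went into the green tray. I then pushed the knob home to its stop (28 N).

**Last checks:** the final pictures show:
- The knob is back at its starting position.
- The teeth lie over both loaded shells.
- All five shells are upright.
- The turquoise look-alikes and the bystanders in view are where they were; I did not measure them again.

**What didn't go perfectly:**
- **Knocked shell:** one empty already in the tray was knocked about 3 cm partway through. It stayed upright on the tray floor, so I placed the last empty clear of it.
- **Hard set-down:** one set-down in the tray briefly pressed to about 39 N at the wrist.
- **Camera disagreement:** the fixed cameras disagreed by about 5 mm, so I used the wrist camera for the grasps and placings.

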